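Hold the hand lens in focus over a hub bearing

ROBOT

A 6-joint arm with a two-finger parallel gripper is mounted at the origin on a cart in front of the work surface, level with it; the furniture and walls round the work are solid. World frame = base frame: x ahead of the robot, y to its left, z up, the work surface at z = 0. Lengths are in m, angles in rad, forces in N, time in s.
With the tool pointing down it reaches from about 0.375 to 0.9 m from the base axis. Payload 3.1 kg.
Tool frame: the origin (TCP) lies on the centre line of the jaws, within the pads' length; the fingertips stand 19 mm ahead of it and the grasp point (between the pads) is the TCP; z points along the fingers, y is the direction in which the jaws open and shut (so a half turn about z gives the same grasp; the last joint's range is limited). The gripper opens to 85 mm and grips with 20 to 120 N. Pads are 22 mm wide; open, the fingers measure 114 mm over their backs; the gripper's body (76 mm by 85 mm) begins 54 mm behind the grasp point. The pads swing forward as they close: fully open they stand 13 mm farther back than shut.
Start: joints at [-1.359, 0.527, 1.433, -0, 1.181, -0.178], TCP at [0.238, -0.578, 0.25] pointing down, gripper open.
Joint ranges: [-3.08, 3.08], [-0.75, 2.2], [0.22, 2.44], [-1.43, 4.57], [0, 2.65], [-2.85, 2.85]. Speed limits (rad/s): [2.79, 2.79, 3.14, 3.14, 3.14, 3.14].

INTERFACE

Orientations are given as a unit quaternion [x, y, z, w].
In Python, from station import manip, imaging, workorder gives the robot as it stands.
- The arm moves only by the shell command python3 -m creep 'ROWS' [FORCE]. ROWS is a JSON object of lists of equal length, an entry for each row: "claw": the finger opening in cm, from 0 to 8.54; "dp": the shift along the tool's x, y, z in cm, a list of three; "roll": the turn about the tool's z in rad. In form: {"claw": [claw, ...], "dp": [[dx, dy, dz], ...], "roll": [roll, ...]}. A call has 1 to 12 rows; each row is the pose to reach, as a shift and turn from the pose commanded when the call began, along the tool's axes at that moment; what a row does not reach only later rows make up. A row lasts 1/10 s, in which the tool goes at most 50 mm and 8.59 degrees, less where a joint would pass 70% of its speed; a pose out of reach is approached as far as the arm can. A call with a gripper value outside its range is refused whole. The fingers move at their own pace and stop on an object; FORCE is the grip in N (left out, the last holds). Time passes only in rows, so rows that repeat a pose let the fingers close. It gives the time, the measured TCP pose, the force and the opening at its end, in the units of the state.
- manip.sense(): the state, without advancing time (a new reading comes with each control period).
- imaging.snapshot(name): name is "scene" or "top" or "wrist"; returns a dict with "image" (480x640x3 uint8, red, green, blue), "z_map" (480x640 float32, m along the optical axis (not along the pixel's ray), 0 where there is no reading), "vfov" (degrees; the focal length in pixels is half the picture's height over the tangent of half this angle, whatever the lens; pixels are square), "cx", "cy" (the principal point, pixels), "R" (3x3) and "t" (3): a world point X has camera coordinates R X + t. Camera axes: x right, y down, z forward; pixel columns grow to the right and rows downward; lengths in m; the calibration is good to about 2 mm. A picture is of the moment at which its call begins.
- workorder.sign_off(): hands the job in, once; it reports no verdict.
The state is a dict: "t": time; "q": joint angles; "qd": joint speeds; "tau": joint torques, N m; "tcp_pos": TCP position; "tool_rot": TCP orientation; "force": force on the tool from outside, world axes, zero at the start; "ft_torque": the same for the moment, N m; "finger_gap": opening from 0.0 (shut) to 1.0 (fully open).
Only numpy, scipy, OpenCV 4.12 (cv2) and the standard library are available. Lean on these libraries where they do the work, as an engineer would, in place of code of your own. Each camera call takes 0.05 s, during which the arm holds its last target.

TASK

Inspect the hub bearing: first slide the saddle that carries it along its guide, without lifting it, until it meets the stop beside the post, the bearing staying in its nest. Then pick up the hand lens by its handle and hold it level and still above the bearing, glass centred over it and rim at the height of the red collar on the post, touching nothing else. Leave the collar as set and the other tools where they lie; finish while still holding the lens there.

Things in the scene. Friction and masses are not known exactly. Their poses are not given: they have to be found in the camera images.
- slide: Inspection slide fixed on the bench: dark steel bed 96 x 224 x 12 mm, long side along its own y; origin at the centre of the bed's underside, z up. Two bright steel rails (12 mm wide, tops 24 mm above the bench) run along y, 59 mm apart inside. Red lines on them mark the viewing place at the post, white lines the loading place.
- stop_face (a point): Middle of the face of the 12 mm thick aluminium stop plate that ends the track beside the post, at x = 0, y = +62 mm of the slide; the plate's top is 26 mm above the bench. Behind it, at y = +95 mm of the slide, stands a round steel post, 12 mm thick, top 200 mm above the bench. A like plate ends the track at y = -100 mm.
- saddle: Loose aluminium saddle, 56 x 80 x 16 mm, about 0.35 kg, on the bed between the rails (1.5 mm play each side), axes as the slide's. Origin at the centre of its underside, 12 mm above the bench. At the start at y = -60 to -35 mm of the slide; against the stop at y = +22 mm. It carries the black bearing nest (41 mm across, top 37 mm above the bench, at its y = +8 mm) and a knob (y = -26 mm).
- knob (a point): Centre of the black plastic knob of the saddle, 17 mm thick and upright, gripping part from 40 to 61 mm above the bench, top at 63 mm; this point is 52 mm above the bench.
- nest (a point): Centre of the floor of the bearing nest, a round recess of 34 mm bore and 5 mm depth, 32 mm above the bench.
- hub_bearing: Steel ball bearing ring, 32 mm outside diameter, 9 mm thick, 30 g, lying loose and flat in the nest; origin at the centre of its underside.
- focal_line (a point): White line round the middle of the red collar on the post (collar 25 mm across, 12 mm high, a small black thumb screw on its +x side); its height is the focal height, set between 135 and 175 mm above the bench. The collar is held on the post by friction.
- loupe: Hand lens, about 0.12 kg, lying flat on the bench: steel rim 69 mm across, 14 mm high, 60 mm glass; dark wooden handle along its own -y, straight, 22 mm wide (x), 20 mm high, from 52 to 146 mm from the lens centre, underside level with the rim's; steel neck between. Origin at the lens centre on the rim's underside; z up as it lies (keep it this way up).
- lens_center (a point): Centre of the glass, 7 mm above the underside of the rim, at half the rim's height.
- lens_grip (a point): Place to grip the handle, close to the balance point: on the handle's middle line, 80 mm from the lens centre, 10 mm above the underside.
- screwdriver_blue: Bystander: blue screwdriver, 198 mm long; leave it alone.
- hex_key_4: Bystander: black hex key, 114 mm long, on the front edge; leave it alone.
- hex_key_6: Bystander: black hex key, 93 mm long, on the front edge; leave it alone.
- cassette_lockring: Bystander: white metal lock ring, 36 mm across, 10 mm high, to the right; leave it alone.
- bike_wheel_28: Obstacle, fixed: bicycle wheel 0.65 m across lying tilted on its hub to the left of the work (y from -0.09 to 0.60 m, x from 0.26 to 0.93 m); near the work its tyre is 0.1 to 0.2 m above the bench, at the far side 0.26 m, the hub 0.2 m. Origin in the hub. Carry the gripper over it with the fingertips above 0.3 m.
- plywood_yoke: Obstacle, fixed: tall upright plywood fork on two feet behind the right end of the slide, about 0.14 m wide (x) and 0.12 m deep (y) round its origin at bench height, 0.7 m high; plywood frame members stand behind and to the right of it.

How it is judged:
By the outcome, as a careful person would: the job done as asked, in the order asked, and still so for the second after the job is handed in, while the arm keeps its last pose, push and grip.
It also fails if it takes over 54 s, if anything falls off the work surface, if the arm or the gripper's body presses on something with over 40 N, if the wrist force passes 120 N, or if a joint passes its speed limit or range.

## Working session

There is one attempt and no reset: what is moved stays moved. The work goes in short steps, Python scripts to look and compute and a shell command to move; the robot and the scene stay as the last step left them, time stands still between calls to the robot, and variables do not carry over. Pictures are saved under pics/ and viewed, and the job is handed in when it is done.

```bash
ls; mkdir -p pics; cat > h.py <<'E'
import numpy as np, cv2, pickle
from station import manip, imaging
def snap(n,tag):
    s=imaging.snapshot(n); pickle.dump(s,open(f'pics/{tag}.pkl','wb')); cv2.imwrite(f'pics/{tag}.png',s['image'][:,:,::-1]); return s
def load(tag): return pickle.load(open(f'pics/{tag}.pkl','rb'))
def f(s): return 240/np.tan(np.radians(s['vfov'])/2)
def ray(s,u,v): 
    d=np.array([(u-s['cx'])/f(s),(v-s['cy'])/f(s),1.0]); R=np.array(s['R']);t=np.array(s['t']); return -R.T@t, R.T@d
def atz(s,u,v,z):
    c,d=ray(s,u,v); return c+d*(z-c[2])/d[2]
def dep(s,u,v):
    c,d=ray(s,u,v); return c+d*s['z_map'][int(round(v)),int(round(u))]
def proj(s,X):
    p=np.array(s['R'])@np.array(X)+np.array(s['t']); return p[0]/p[2]*f(s)+s['cx'],p[1]/p[2]*f(s)+s['cy']
def crop(tag,u0,v0,u1,v1,k,out):
    im=cv2.imread(f'pics/{tag}.png')[v0:v1,u0:u1]; cv2.imwrite(f'pics/{out}.png',cv2.resize(im,None,fx=k,fy=k,interpolation=cv2.INTER_CUBIC))
E
python3 - <<'E'
from h import *
for n in('scene','top','wrist'): 
    s=snap(n,n+'0'); print(n,s['vfov'],s['cx'],s['cy'],-np.array(s['R']).T@s['t'])
print(manip.sense())
E
```

```text
pics
scene 49.12586229716258 310.3366498552041 234.907783442031 [-0.11640173 -0.95389091  0.55116014]
top 45.32379904068351 318.35367062713567 232.75672119675608 [ 0.31584497 -0.13458716  1.69046827]
wrist 59.44727851446727 319.3469740612412 247.65039414890356 [ 0.31133645 -0.54750395  0.372503  ]
{'t': 0.15, 'q': array([-1.35848308e+00,  5.28283688e-01,  1.43360144e+00, -7.06958837e-06,
        1.18140899e+00, -1.78512028e-01]), 'qd': array([-0.00171383, -0.00293454, -0.00361742,  0.00071796,  0.00022958,
       -0.00078979]), 'tau': array([ 3.02220078e-04, -4.42745483e+01, -1.78276742e+01, -2.76066166e-04,
        5.60412038e-03, -1.47734130e-05]), 'tcp_pos': array([ 0.23800281, -0.57735151,  0.24954139]), 'tool_rot': array([ 9.80967014e-01,  1.94172585e-01, -1.76457163e-05, -8.50551364e-04]), 'force': array([ 0.61507186, -1.03841009,  0.03013221]), 'ft_torque': array([-0.00619704,  0.00528667, -0.02730663]), 'finger_gap': 1.0013198526841771}
```

View pics/scene0.png

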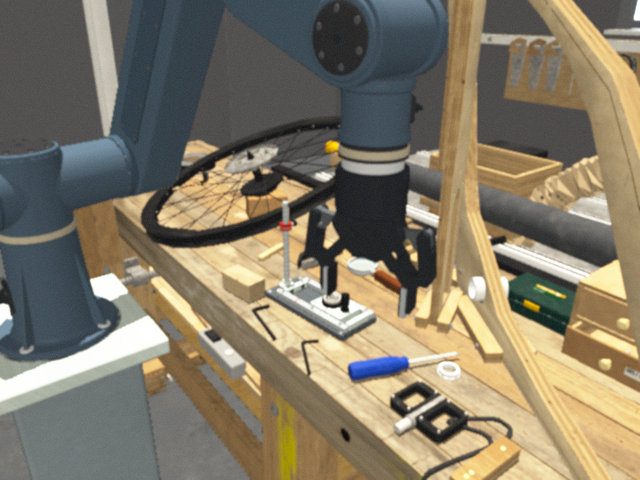

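View pics/top0.png

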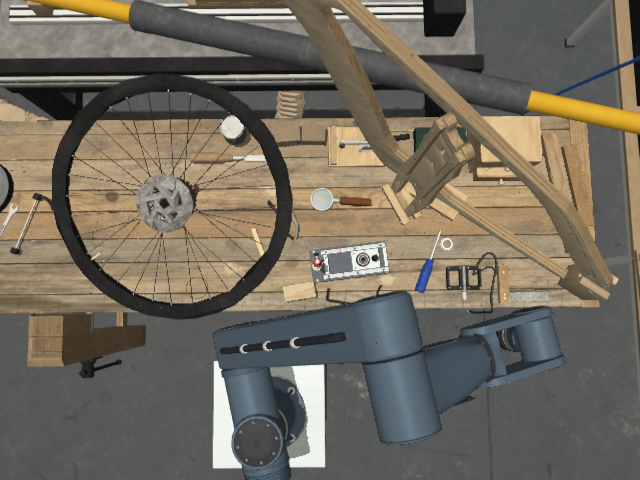

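View pics/wrist0.png

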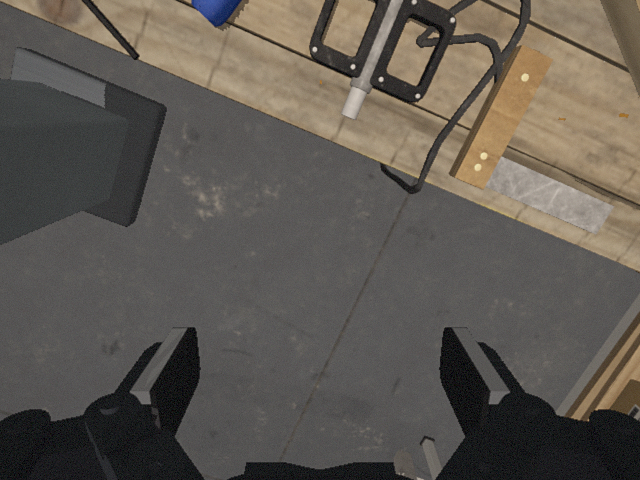

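Top view: up is +x and left is +y. The slide is near (347,261) with the post at its left end, the loupe lens is near (321,200), and its handle points right. I'll enlarge both.

```bash
python3 - <<'E'
from h import *
crop('top0',295,175,415,265+30,6,'c1'); crop('scene0',240,190,440,340,4,'c2')
E
```

```text
(no output)
```

View pics/c1.png

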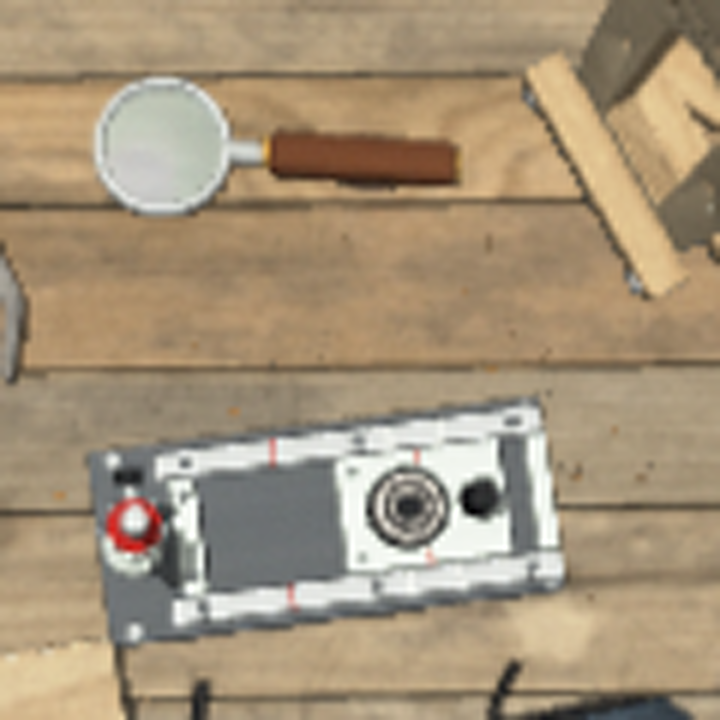

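View pics/c2.png

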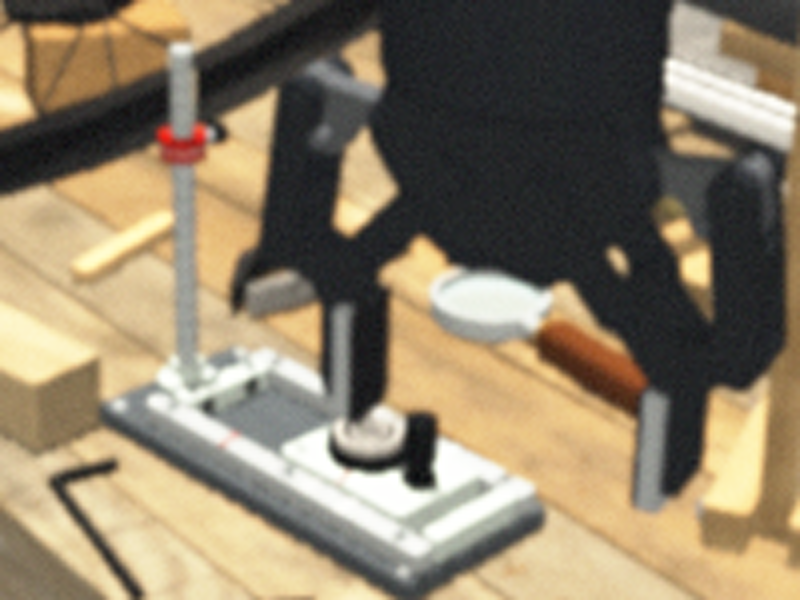

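In crop c1 (6x) the bed corners are (92,455), (540,400), (565,585) and (122,643). The knob is at (480,497), the bearing at (408,507), the lens at (162,146), and the handle runs from (270,155) to (458,163).

```bash
cat > m.py <<'E'
from h import *
s=load('top0'); P=lambda u,v,z: atz(s,295+u/6-0.4,175+v/6-0.4,z)
cs=[P(u,v,.012) for u,v in [(92,455),(540,400),(565,585),(122,643)]]
c=np.mean(cs,0); ey=(cs[0]+cs[3]-cs[1]-cs[2]); ey/=np.linalg.norm(ey); ex=np.array([ey[1],-ey[0],0])
print('bed c',c,'len',np.linalg.norm(cs[0]-cs[1]),np.linalg.norm(cs[1]-cs[2]),'yaw of y axis',np.degrees(np.arctan2(-ey[0],ey[1])))
loc=lambda X:((X-c)@ex*1000,(X-c)@ey*1000)
for n,u,v,z in [('knob',480,497,.063),('bearing',408,507,.041),('posttop',135,519,.2),('sadNear',515,0,0),('lens',162,146,.014),('h0',270,155,.02),('h1',458,163,.02)]:
    X=P(u,v,z); print(n,X.round(4),np.round(loc(X),1))
    print('  dep', dep(s,295+u/6-.4,175+v/6-.4).round(4))
# collar: scene, white line
s2=load('scene0'); post=c+ey*.095
for u,v in [(182,150),(182,45)]:
    d0,d=ray(s2,240+u/4-.4,190+v/4-.4); k=np.dot(post[:2]-d0[:2],d[:2])/np.dot(d[:2],d[:2]); print('post',post, 'scene ray at',(d0+k*d).round(4))
E
python3 m.py
```

```text
bed c [ 0.43056466 -0.2395369   0.012     ] len 0.22098709472365272 0.09114818710328047 yaw of y axis 6.592312512962654
knob [ 0.4374 -0.3075  0.063 ] [ -1.  -68.3]
  dep [ 0.4372 -0.3072  0.0661]
bearing [ 0.4346 -0.2752  0.041 ] [ -0.1 -35.9]
  dep [ 0.4351 -0.2758  0.0344]
posttop [ 0.4193 -0.1434  0.2   ] [-0.2 96.8]
  dep [ 0.4192 -0.1434  0.2007]
sadNear [ 0.6909 -0.3375  0.    ] [ 247.3 -127.2]
  dep [ 0.6903 -0.3372  0.0025]
lens [ 0.6161 -0.1599  0.014 ] [193.5  57.8]
  dep [ 0.6162 -0.1599  0.0136]
h0 [ 0.61   -0.2128  0.02  ] [181.3   6. ]
  dep [ 0.6118 -0.2132  0.0101]
h1 [ 0.6051 -0.3051  0.02  ] [165.8 -85.2]
  dep [ 0.6041 -0.3045  0.0257]
post [ 0.41965829 -0.14516503  0.012     ] scene ray at [ 0.4185 -0.1444  0.1463]
post [ 0.41965829 -0.14516503  0.012     ] scene ray at [ 0.4193 -0.1449  0.202 ]
```

```bash
python3 - <<'E'
from h import *
s=load('top0'); v,u=np.mgrid[0:480,0:640]; z=s['z_map']; R=np.array(s['R']);t=np.array(s['t'])
C=np.stack([(u-s['cx'])/f(s)*z,(v-s['cy'])/f(s)*z,z],-1); W=(C-t)@R
ok=(z>0)&(W[...,2]>.03)&(W[...,0]>.45)&(W[...,1]<-.25)&(W[...,1]>-.65)&(W[...,0]<.95)
p=W[ok]
for lo,hi in [(.03,.1),(.1,.2),(.2,.35),(.35,.5),(.5,.65),(.65,.9)]:
    q=p[(p[:,2]>lo)&(p[:,2]<hi)]
    if len(q): print(lo,hi,len(q),'x',q[:,0].min().round(3),q[:,0].max().round(3),'y',q[:,1].min().round(3),q[:,1].max().round(3),'minr',np.hypot(q[:,0],q[:,1]).min().round(3))
    w=q[q[:,1]>-.36]; 
    if len(w): print('   near',w[w[:,0].argsort()[:3]].round(3).tolist(), w[w[:,1].argsort()[-3:]].round(3).tolist())
tcp=manip.sense()['tcp_pos']; from scipy.spatial.transform import Rotation as Ro
T=Ro.from_quat(manip.sense()['tool_rot']).as_matrix(); print(T.round(3))
print(T.T@(np.array([.4368,-.307,.25])-tcp)*100)
E
```

```text
0.03 0.1 1979 x 0.45 0.95 y -0.65 -0.251 minr 0.518
   near [[0.45, -0.257, 0.032], [0.452, -0.32, 0.037], [0.452, -0.28, 0.042]] [[0.775, -0.253, 0.061], [0.771, -0.252, 0.064], [0.453, -0.251, 0.035]]
0.1 0.2 3160 x 0.553 0.95 y -0.65 -0.259 minr 0.691
   near [[0.708, -0.358, 0.108], [0.709, -0.36, 0.119], [0.71, -0.36, 0.137]] [[0.774, -0.263, 0.189], [0.775, -0.262, 0.197], [0.777, -0.259, 0.2]]
0.2 0.35 1363 x 0.55 0.784 y -0.431 -0.25 minr 0.686
   near [[0.625, -0.36, 0.345], [0.626, -0.36, 0.331], [0.626, -0.358, 0.33]] [[0.781, -0.25, 0.286], [0.783, -0.25, 0.32], [0.781, -0.25, 0.255]]
0.35 0.5 1548 x 0.515 0.812 y -0.65 -0.25 minr 0.685
   near [[0.623, -0.36, 0.467], [0.624, -0.36, 0.39], [0.624, -0.358, 0.463]] [[0.796, -0.25, 0.468], [0.783, -0.25, 0.383], [0.794, -0.25, 0.468]]
0.5 0.65 4204 x 0.522 0.742 y -0.649 -0.311 minr 0.684
   near [[0.623, -0.36, 0.648], [0.624, -0.359, 0.605], [0.624, -0.36, 0.538]] [[0.741, -0.313, 0.647], [0.742, -0.313, 0.65], [0.742, -0.311, 0.649]]
0.65 0.9 2830 x 0.558 0.812 y -0.424 -0.25 minr 0.684
   near [[0.624, -0.359, 0.679], [0.624, -0.358, 0.666], [0.624, -0.359, 0.696]] [[0.78, -0.25, 0.695], [0.783, -0.25, 0.713], [0.782, -0.25, 0.696]]
[[ 0.925  0.381 -0.   ]
 [ 0.381 -0.925  0.002]
 [ 0.    -0.002 -1.   ]]
[ 2.86798270e+01 -1.74233229e+01 -8.18647461e-03]
```

```bash
python3 -m creep '{"claw":[8,7,6,5,4.5,4.5,4.5,4.5,4.5,4.5,4.5],"dp":[[3,-2,0],[6,-4,0],[10,-6,0],[14,-8.5,0],[18,-11,0],[22,-13.4,0],[26,-15.8,0],[28.7,-17.4,0],[28.7,-17.4,3],[28.7,-17.4,6],[28.7,-17.4,8]],"roll":[-0.14,-0.28,-0.42,-0.56,-0.7,-0.84,-0.98,-1.12,-1.23,-1.295,-1.295]}' 40
python3 - <<'E'
from h import *
s=snap('wrist','w1'); s=snap('scene','s1')
crop('s1',240,150,440,340,4,'c3')
X=manip.sense(); print(X['tcp_pos'],X['tool_rot'],X['q'])
from scipy.spatial.transform import Rotation as Ro
print(Ro.from_quat(X['tool_rot']).as_matrix().round(3))
E
```

```text
t: 1.25
tcp_pos: [0.4368, -0.3064, 0.1686]
tool_rot: [0.664, 0.747, 0.0, -0.001]
force: [-0.4, 1.3, 0.1]
finger_gap: 0.528
[ 0.4356783  -0.30584311  0.16759176] [ 6.65219163e-01  7.46639725e-01  3.09529395e-04 -3.53428914e-03] [-8.22102017e-01  5.23923139e-01  1.73998312e+00 -6.37591936e-05
  8.84781876e-01 -9.37271948e-01]
[[-0.115  0.993 -0.005]
 [ 0.993  0.115  0.005]
 [ 0.006 -0.004 -1.   ]]
```

View pics/w1.png

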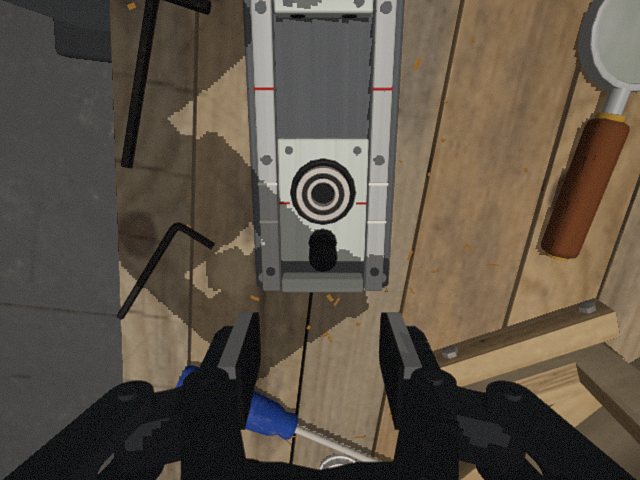

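View pics/c3.png

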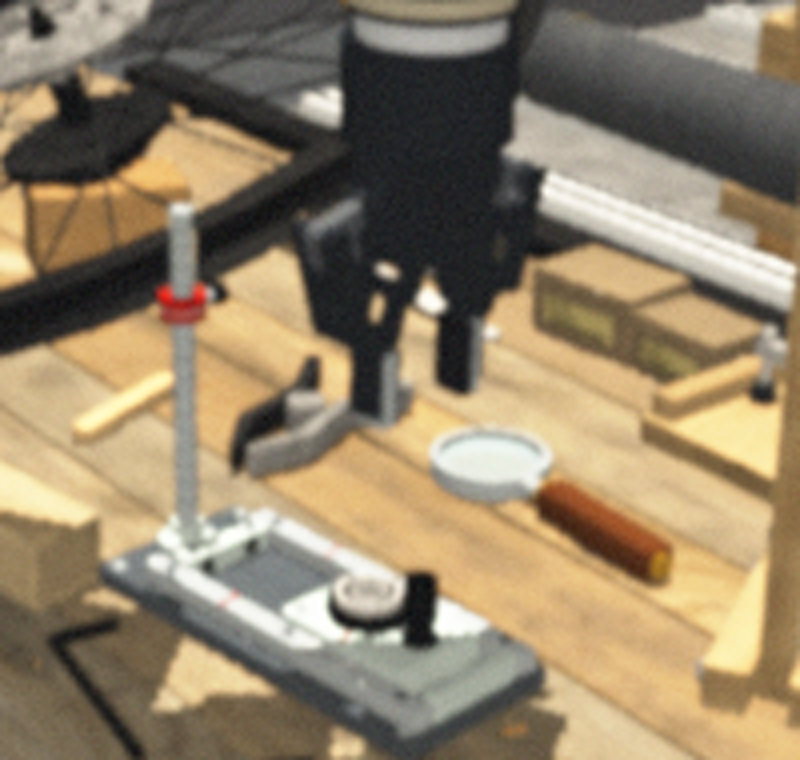

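The wrist view shows the knob top at (323,238), the bearing at (324,193), and the rails running parallel to the image's vertical. I'll check these positions with the wrist calibration and read the loupe from here too.

```bash
python3 - <<'E'
from h import *
s=load('w1'); P=lambda u,v,z: print((u,v),atz(s,u,v,z).round(4),dep(s,u,v).round(4))
P(323,238,.063);P(324,193,.038);P(263,89,.024);P(383,89,.024)
P(599,118,.018);P(563,250,.02)
crop('w1',220,120,420,300,4,'c4')
E
```

```text
(323, 238) [ 0.4364 -0.2958  0.063 ] [ 0.4371 -0.3005  0.0473]
(324, 193) [ 0.4346 -0.2748  0.038 ] [ 0.4349 -0.2761  0.0311]
(263, 89) [ 0.3914 -0.2195  0.024 ] [ 0.3914 -0.2195  0.0245]
(383, 89) [ 0.4625 -0.2111  0.024 ] [ 0.4626 -0.2111  0.0232]
(599, 118) [ 0.5994 -0.2116  0.018 ] [ 0.6037 -0.2112  0.0113]
(563, 250) [ 0.6016 -0.2979  0.02  ] [ 0.6027 -0.2983  0.0183]
```

View pics/c4.png

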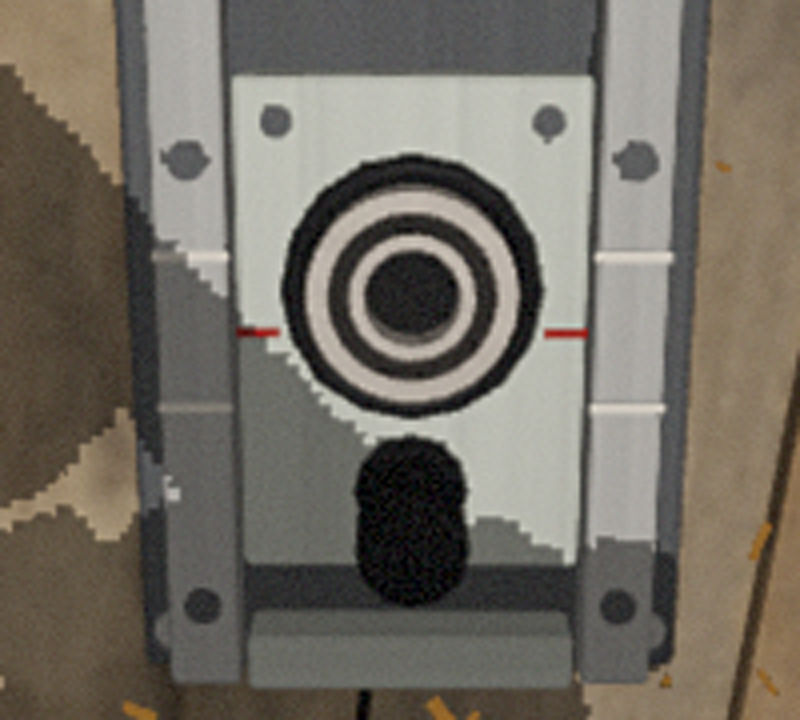

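```bash
python3 - <<'E'
from h import *
s=load('w1'); P=lambda u,v,z: print((u,v),atz(s,220+u/4-.4,120+v/4-.4,z).round(4))
print('knobtop');P(411,550,.063);P(356,550,.063);P(468,550,.063);print('nest rim');P(413,286,.037);print('knob base');P(411,490,.040)
print('sad far edge');P(234,76,.028);P(593,76,.028);print('stop end far ');P(410,620,.026)
E
```

```text
knobtop
(411, 550) [ 0.4374 -0.3073  0.063 ]
(356, 550) [ 0.4295 -0.3082  0.063 ]
(468, 550) [ 0.4456 -0.3063  0.063 ]
nest rim
(413, 286) [ 0.4338 -0.2739  0.037 ]
knob base
(411, 490) [ 0.4373 -0.3054  0.04  ]
sad far edge
(234, 76) [ 0.4032 -0.2468  0.028 ]
(593, 76) [ 0.4574 -0.2403  0.028 ]
stop end far 
(410, 620) [ 0.4405 -0.3328  0.026 ]
```

```bash
python3 -m creep '{"claw":[4.5,4.5,4.5,4.5,4.5],"dp":[[0,0,3],[0,0,6],[0,0,8.5],[0,0,9.5],[0,0,9.5]],"roll":[0,0,0,0,0]}'
python3 - <<'E'
from h import *
X=manip.sense(); print(X['tcp_pos'],X['force'])
s=snap('scene','s2'); crop('s2',280,200,400,300,6,'c5')
E
```

```text
t: 1.85
tcp_pos: [0.437, -0.3076, 0.0749]
tool_rot: [0.665, 0.746, 0.0, -0.001]
force: [-0.5, 0.3, -0.6]
finger_gap: 0.528
[ 0.43698727 -0.30761739  0.07487315] [-0.49381839  0.2858736  -0.56320988]
```

View pics/c5.png

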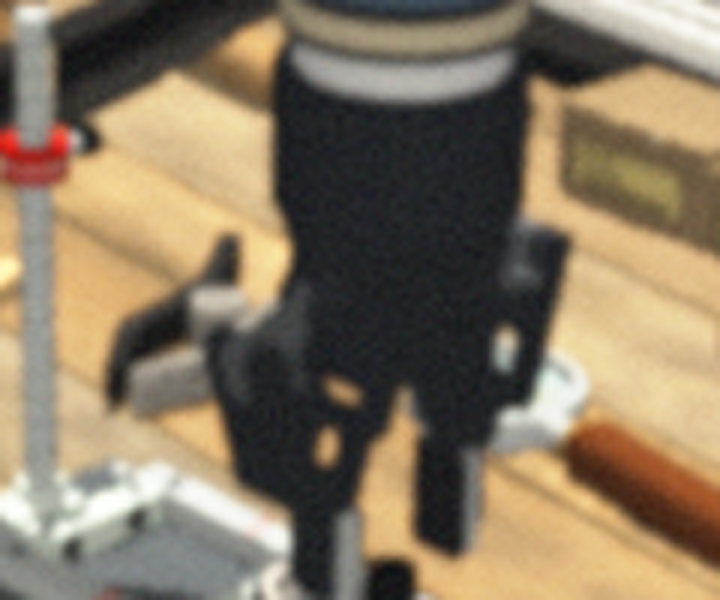

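```bash
python3 - <<'E'
from h import *
s=load('s2')
for u,v in [(430,545),(445,545),(470,540),(435,555)]: print(dep(s,280+u/6-.4,200+v/6-.4).round(4))
E
python3 -m creep '{"claw":[4.5,4.5,3.5,2.5,1.5,1,1,1,1],"dp":[[0,0,0.8],[0,0,1.35],[0,0,1.35],[0,0,1.35],[0,0,1.35],[0,0,1.35],[0,0,1.35],[0,0,1.35],[0,0,1.35]],"roll":[0,0,0,0,0,0,0,0,0]}' 40
python3 - <<'E'
from h import *
X=manip.sense(); print(X['tcp_pos'],X['force'],X['finger_gap'])
s=snap('scene','s3'); crop('s3',280,220,400,320,6,'c6')
s=snap('wrist','w3')
E
```

```text
[ 0.4603 -0.3029  0.06  ]
[-0.1164 -0.9539  0.5512]
[ 0.4637 -0.3176  0.0673]
[ 0.5283 -0.2289 -0.0007]
t: 2.8
tcp_pos: [0.4375, -0.3079, 0.0623]
tool_rot: [0.665, 0.747, 0.0, 0.001]
force: [0.4, 1.4, 4.7]
finger_gap: 0.183
[ 0.43749313 -0.30785795  0.06226899] [0.39731226 1.36039341 4.68554218] 0.18257420750550912
```

View pics/c6.png

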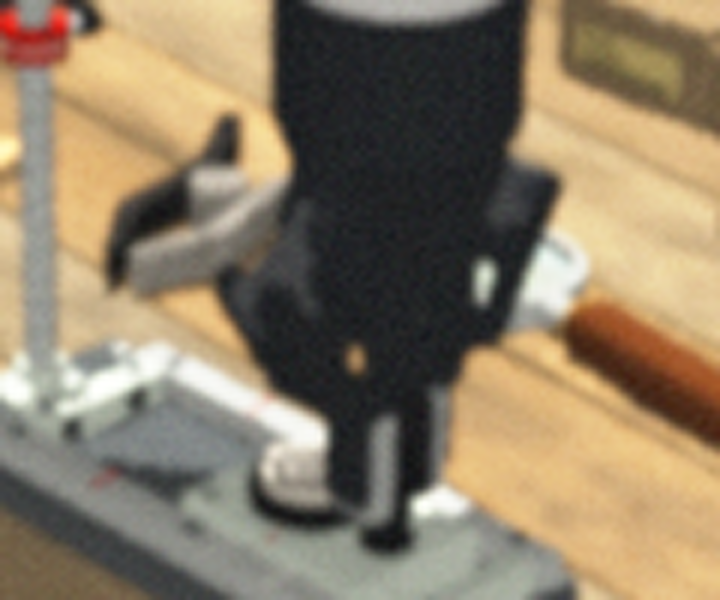

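View pics/w3.png

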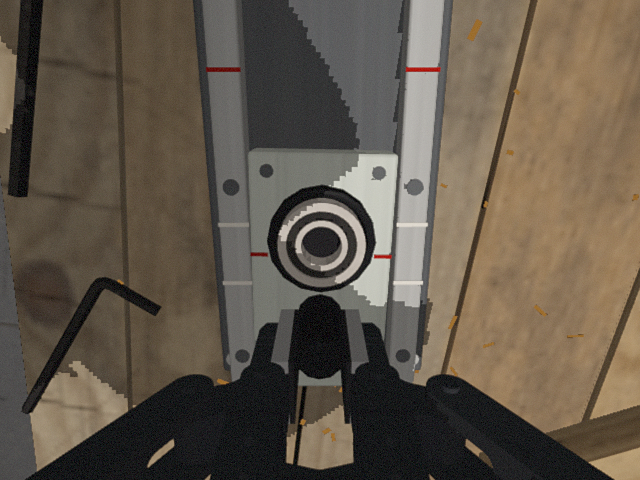

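```bash
python3 -m creep '{"claw":[1,1,1,1,1,1,1,1,1],"dp":[[0.4,0,1.35],[1,0,1.35],[1.8,0,1.35],[2.6,0,1.35],[3.4,0,1.35],[4.2,0,1.35],[4.9,0,1.35],[5.4,0,1.35],[5.5,0,1.35]],"roll":[0,0,0,0,0,0,0,0,0]}' | sed 's/^/A /'
python3 - <<'E'
from h import *
X=manip.sense(); print(X['tcp_pos'],X['force'],X['finger_gap'])
s=snap('wrist','w4'); 
E
```

```text
A t: 3.8
A tcp_pos: [0.4352, -0.2628, 0.0525]
A tool_rot: [0.663, 0.748, -0.003, 0.011]
A force: [-9.1, -20.8, 24.4]
A finger_gap: 0.181
[ 0.43523025 -0.26275184  0.05253052] [ -9.10356977 -20.81562184  24.38091588] 0.18064248830329208
```

View pics/w4.png

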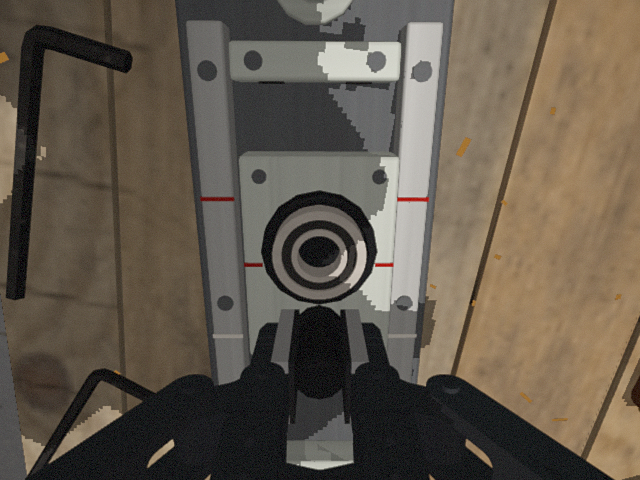

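I made an error in that call. Shifts restart at every call, so repeating dz=1.35 pushed the tool down and it dragged against the saddle. In w4 the saddle is still flat, short of the stop (its edge at v=152, the stop plate at v=80), and the bearing is in its nest. I'll relax the commanded pose to take the load off before re-gripping.

```bash
python3 -m creep '{"claw":[1,1,1,1],"dp":[[-0.3,0,-0.15],[-0.6,0,-0.3],[-0.8,0,-0.35],[-0.8,0,-0.35]],"roll":[0,0,0,0]}'

```

```text
t: 4.25
tcp_pos: [0.4331, -0.2621, 0.0527]
tool_rot: [0.666, 0.746, 0.0, 0.002]
force: [2.0, -1.7, 9.4]
finger_gap: 0.18
```

```bash
python3 -m creep '{"claw":[2.5,4.5,4.5,4.5,4.5,4.5,4.5],"dp":[[0,0,0],[0,0,0],[0,0,0],[0,0,0],[0,0,-0.5],[0,0,-1],[0,0,-1]],"roll":[0,0,0,0,0,0,0]}'
python3 - <<'E'
from h import *
X=manip.sense(); print(X['tcp_pos'],X['force'],X['finger_gap'])
s=snap('wrist','w5'); snap('scene','s5'); crop('s5',260,200,400,320,5,'c7')
E
```

```text
t: 4.95
tcp_pos: [0.4321, -0.2612, 0.0626]
tool_rot: [0.665, 0.747, -0.0, 0.001]
force: [-0.1, 0.3, 0.2]
finger_gap: 0.53
[ 0.43214992 -0.26124842  0.06258337] [-0.11078729  0.33308265  0.20137691] 0.5296450173196059
```

View pics/w5.png

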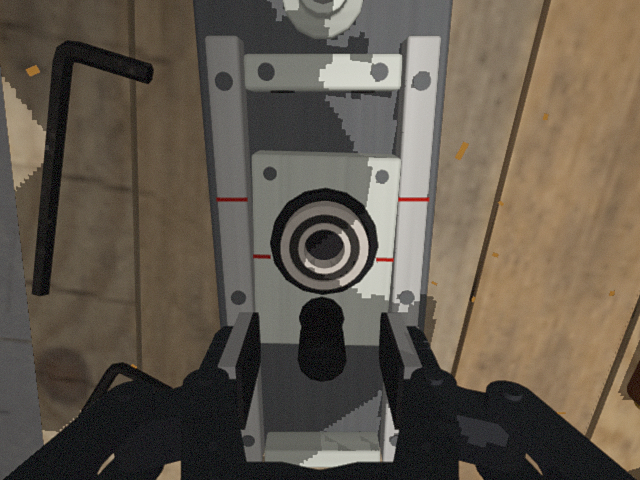

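View pics/c7.png

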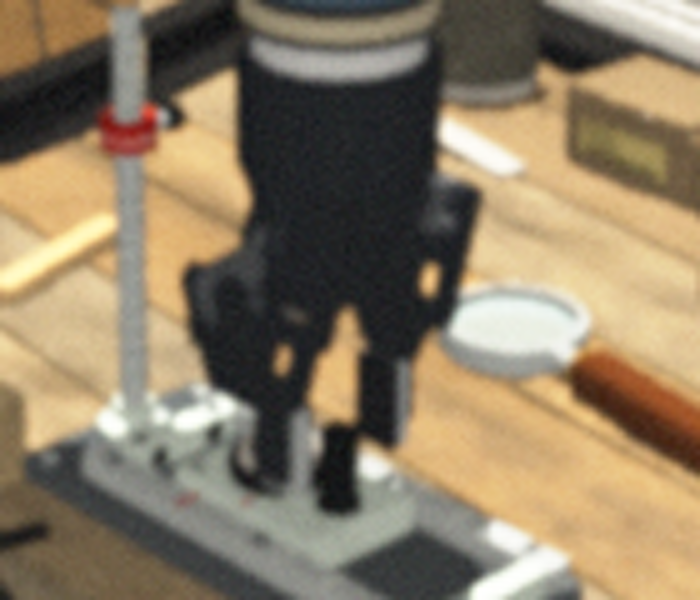

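The saddle is flat, the bearing is seated, and the jaws are open. The knob top is at about (322,358), the saddle's far edge at v≈153, and the stop face at v≈91.

```bash
python3 - <<'E'
from h import *
s=load('w5'); k=atz(s,322,357,.063); a=atz(s,325,153,.028); b=atz(s,322,91,.026)
print(k,a,b,np.linalg.norm(a-b)); print(dep(s,325,156),dep(s,322,88))
c=np.array([.4306,-.2395]);ey=np.array([-.1148,.9934]); print([(p[:2]-c)@ey for p in (k,a,b)])
E
```

```text
[ 0.43182202 -0.26043813  0.063     ] [ 0.42567558 -0.19698279  0.028     ] [ 0.42208046 -0.17582305  0.026     ] 0.021555956874817157
[ 0.4258421  -0.19820462  0.02657182] [ 0.42196597 -0.17475627  0.02430681]
[np.float64(-0.0209402296961176), np.float64(0.042801921910031064), np.float64(0.06423472241073053)]
```

```bash
python3 -m creep '{"claw":[3,1.5,1,1,1,1,1,1,1,1,1,1],"dp":[[0,0,0],[0,0,0],[0,0,0],[0,0,0],[0,0,0],[0.3,0,0],[0.6,0,0],[0.9,0,0],[1.2,0,0],[1.5,0,0],[1.7,0,0],[1.8,0,0]],"roll":[0,0,0,0,0,0,0,0,0,0,0,0]}' 40
python3 -m creep '{"claw":[1,1],"dp":[[0,0,0],[0,0,0]],"roll":[0,0]}'
```

```text
t: 6.25
tcp_pos: [0.4301, -0.2431, 0.0619]
tool_rot: [0.665, 0.747, -0.0, 0.001]
force: [2.8, -3.2, -0.2]
finger_gap: 0.178
t: 6.45
tcp_pos: [0.43, -0.243, 0.0619]
tool_rot: [0.665, 0.747, 0.0, 0.0]
force: [3.2, -1.0, 2.3]
finger_gap: 0.177
```

```bash
python3 -m creep '{"claw":[1,1,1,1,1],"dp":[[0.1,0,0],[0.2,0,0],[0.3,0,0],[0.4,0,0],[0.4,0,0]],"roll":[0,0,0,0,0]}'
python3 - <<'E'
from h import *
s=snap('wrist','w6')
E
```

```text
t: 6.95
tcp_pos: [0.4296, -0.2392, 0.0619]
tool_rot: [0.665, 0.747, 0.0, 0.0]
force: [3.5, -3.5, 2.0]
finger_gap: 0.175
```

View pics/w6.png

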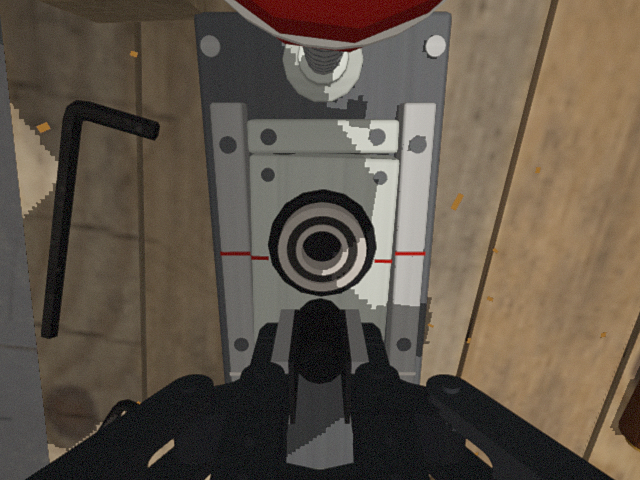

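Gap to the stop is now about 2 mm (dark line at v≈154). Continuing in small steps until the force rises.

```bash
python3 -m creep '{"claw":[1,1,1,1,1,1],"dp":[[0.1,0,0],[0.2,0,0],[0.3,0,0],[0.4,0,0],[0.4,0,0],[0.4,0,0]],"roll":[0,0,0,0,0,0]}'
python3 - <<'E'
from h import *
s=snap('wrist','w7'); crop('w7',200,80,450,280,3,'c8')
E
```

```text
t: 7.6
tcp_pos: [0.4302, -0.238, 0.0624]
tool_rot: [0.665, 0.747, -0.001, 0.003]
force: [0.5, -9.7, 2.2]
finger_gap: 0.174
```

View pics/c8.png

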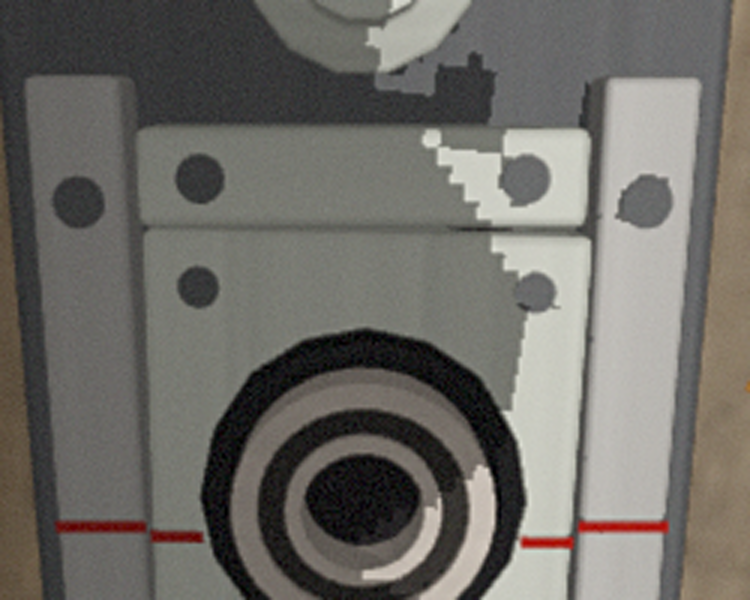

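```bash
python3 -m creep '{"claw":[1,1,1,1,1],"dp":[[0.2,0,0],[0.4,0,0],[0.4,0,0],[0.4,0,0],[0.4,0,0]],"roll":[-0.01,-0.02,-0.02,-0.02,-0.02]}'
python3 - <<'E'
from h import *
s=snap('wrist','w8'); crop('w8',200,80,450,280,3,'c9')
E
```

```text
t: 8.15
tcp_pos: [0.4312, -0.2371, 0.0631]
tool_rot: [0.657, 0.754, -0.002, 0.006]
force: [-0.5, -16.5, 5.0]
finger_gap: 0.182
```

View pics/c9.png

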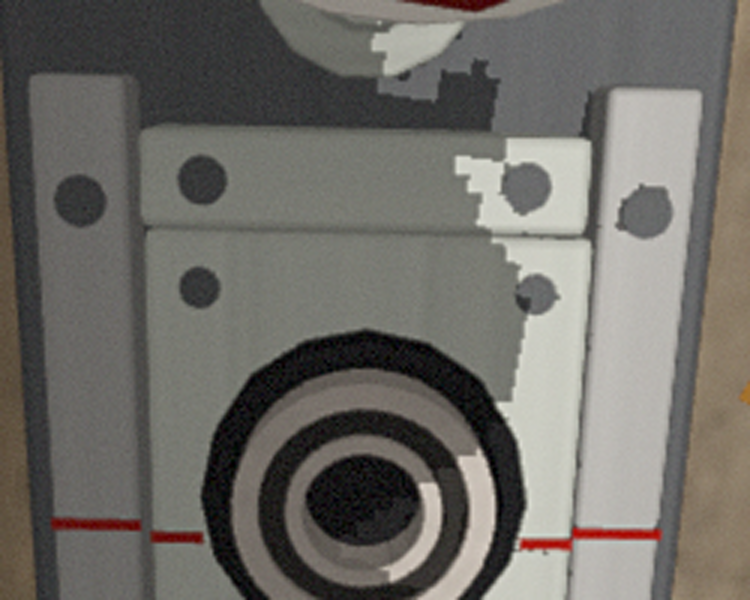

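```bash
python3 -m creep '{"claw":[1,1,1,2.5,4.5,4.5,4.5,4.5,4.5,4.5],"dp":[[-0.3,0,0],[-0.5,0,0],[-0.5,0,0],[-0.5,0,0],[-0.5,0,0],[-0.5,0,0],[-0.5,0,0],[-0.5,0,-1],[-0.5,0,-3.5],[-2.5,0,-7]],"roll":[0,0,0,0,0,0,0,0,0,0]}'
python3 -m creep '{"claw":[4.5,4.5],"dp":[[-2,0,-4],[-3,0,-6]],"roll":[0,0]}'
python3 - <<'E'
from h import *
s=snap('wrist','w9'); snap('scene','s9'); crop('s9',240,150,440,300,4,'c10'); print(manip.sense()['tcp_pos'])
E
```

```text
t: 9.2
tcp_pos: [0.4293, -0.2523, 0.1314]
tool_rot: [0.657, 0.754, 0.0, -0.005]
force: [0.2, -0.2, 0.4]
finger_gap: 0.53
t: 9.4
tcp_pos: [0.4371, -0.2879, 0.1958]
tool_rot: [0.658, 0.753, -0.0, 0.003]
force: [-0.9, -0.9, -0.5]
finger_gap: 0.526
[ 0.43766855 -0.28847159  0.1958065 ]
```

View pics/w9.png

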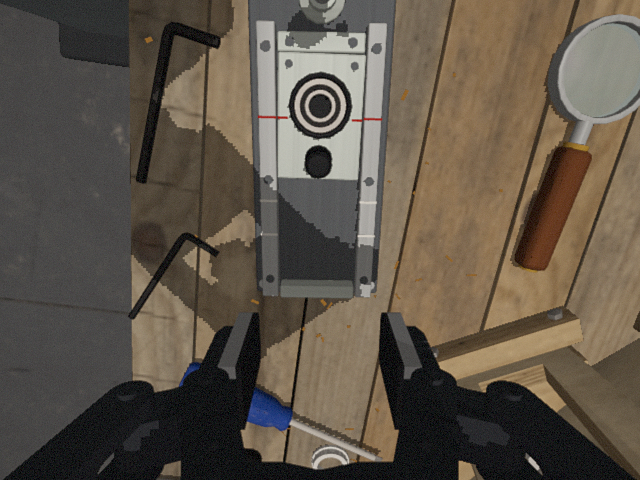

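View pics/c10.png

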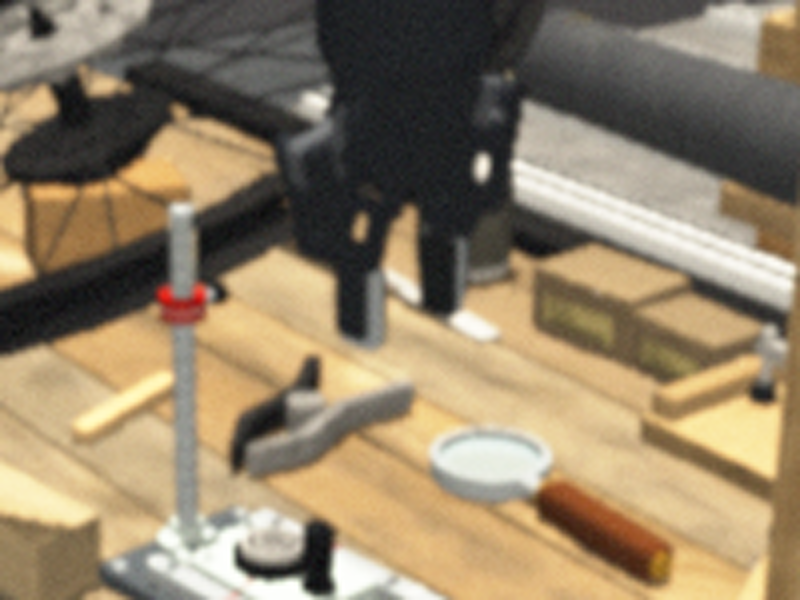

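The saddle is against the stop with the red marks level, and the bearing is seated. The collar is unmoved. Next I'll measure the loupe and the bearing from this wrist view.

```bash
python3 - <<'E'
from h import *
crop('w9',500,10,640,280,3,'c11'); crop('w9',240,0,400,130,5,'c12')
E
```

```text
(no output)
```

View pics/c11.png

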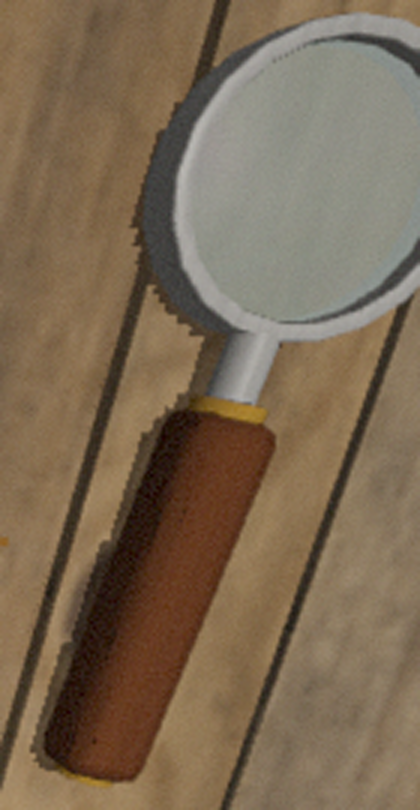

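View pics/c12.png

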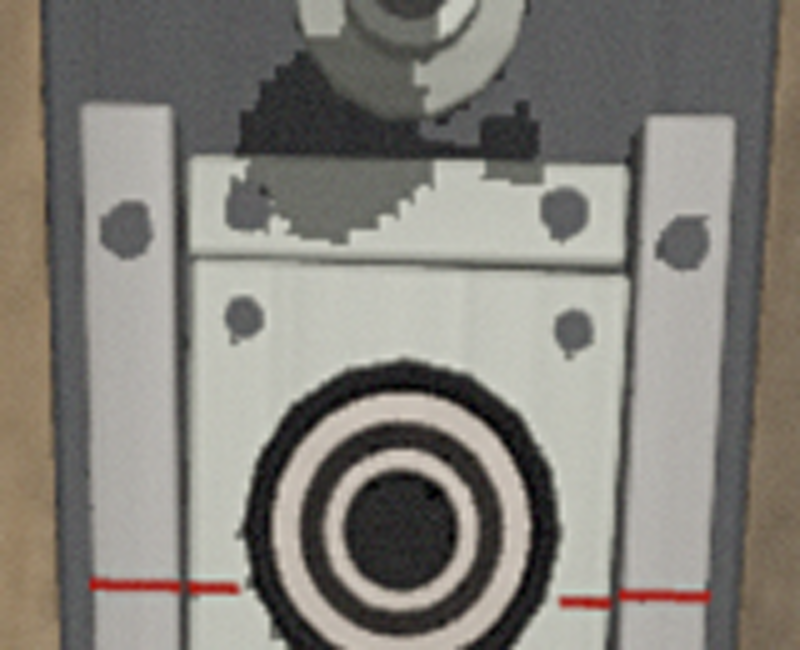

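In c12 the saddle seems to have turned about 1° on release, leaving a sub-millimetre gap on the right. I'll nudge it home with closed fingers from behind the knob, without gripping. First I'll work out the distances.

```bash
python3 - <<'E'
from h import *
crop('w9',280,130,360,190,8,'c13')
s=load('w9'); P=lambda k,u0,v0,u,v,z: atz(s,u0+u/k-.4,v0+v/k-.4,z)
print('nest',P(5,240,0,402,530,.041), 'stop',P(5,240,0,410,262,.026))
print('lens',P(3,500,10,310,170,.014),'h0',P(3,500,10,228,412,.02),'h1',P(3,500,10,97,765,.02))
k=atz(s,318,157,.063);print('knob',k)
X=manip.sense(); from scipy.spatial.transform import Rotation as Ro
T=Ro.from_quat(X['tool_rot']).as_matrix(); print(T.round(3)); print(X['tcp_pos'],(T.T@(k-X['tcp_pos'])*100).round(2))
E
```

```text
nest [ 0.42600293 -0.20741659  0.041     ] stop [ 0.42271919 -0.17530296  0.026     ]
lens [ 0.61025919 -0.15713087  0.014     ] h0 [ 0.60570699 -0.21036584  0.02      ] h1 [ 0.60132559 -0.29913426  0.02      ]
knob [ 0.42865242 -0.23647874  0.063     ]
[[-0.134  0.991  0.006]
 [ 0.991  0.134 -0.007]
 [-0.008  0.006 -1.   ]]
[ 0.43766855 -0.28847159  0.1958065 ] [ 5.37 -0.27 13.24]
```

View pics/c13.png

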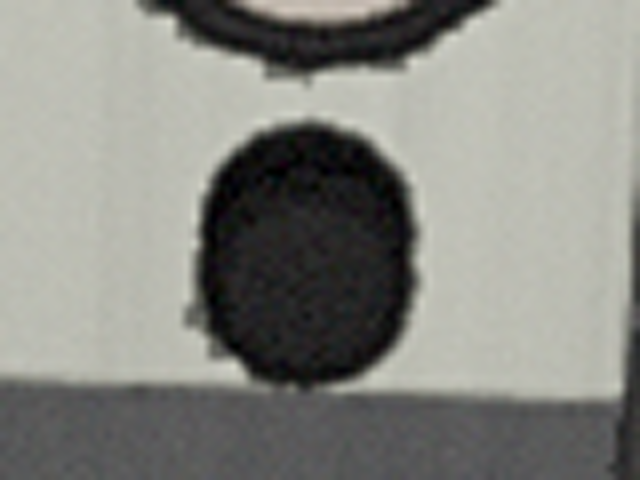

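```bash
python3 -m creep '{"claw":[3,1,0,0,0,0,0,0],"dp":[[1.5,-0.2,1],[2,-0.2,4],[2,-0.2,7.5],[2,-0.2,10.5],[2,-0.2,12.5],[2,-0.2,13.2],[2,-0.2,13.2],[2,-0.2,13.2]],"roll":[0,0,0,0,0,0,0,0]}'
python3 - <<'E'
from h import *
s=snap('wrist','w10'); crop('w10',200,200,440,480,2,'c14')
E
```

```text
t: 10.3
tcp_pos: [0.4311, -0.266, 0.0602]
tool_rot: [0.658, 0.753, 0.0, 0.0]
force: [-0.4, 0.0, -0.1]
finger_gap: 0.002
```

View pics/w10.png

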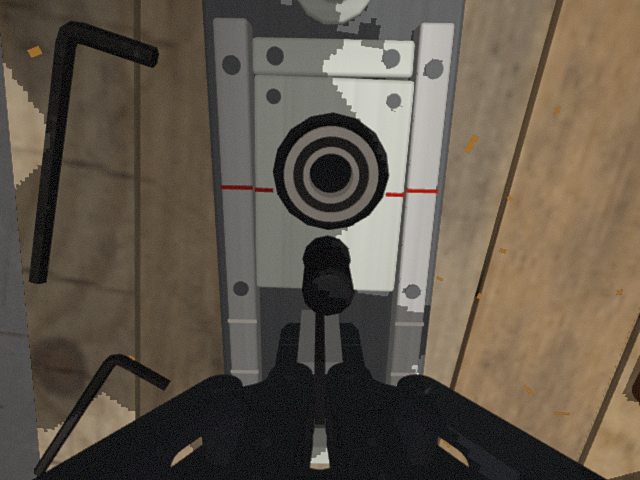

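```bash
python3 -m creep '{"claw":[0,0,0,0,0,0],"dp":[[0.2,0.3,0],[0.4,0.3,0],[0.55,0.3,0],[0.65,0.3,0],[0.7,0.3,0],[0.7,0.3,0]],"roll":[0,0,0,0,0,0]}'
python3 -m creep '{"claw":[0,0,0],"dp":[[0.05,0,0],[0.1,0,0],[0.1,0,0]],"roll":[0,0,0]}'
```

```text
t: 10.95
tcp_pos: [0.4338, -0.2598, 0.0602]
tool_rot: [0.658, 0.753, -0.0, 0.001]
force: [0.2, -3.9, 2.9]
finger_gap: 0.004
t: 11.25
tcp_pos: [0.4344, -0.2595, 0.0603]
tool_rot: [0.658, 0.753, -0.0, 0.002]
force: [0.4, -4.8, 2.8]
finger_gap: 0.002
```

```bash
python3 -m creep '{"claw":[0,0,0],"dp":[[0.1,0,0],[0.15,0,0],[0.15,0,0]],"roll":[0,0,0]}'
python3 - <<'E'
from h import *
s=snap('wrist','w11'); crop('w11',200,0,470,220,3,'c14')
E
```

```text
t: 11.55
tcp_pos: [0.4348, -0.2592, 0.0604]
tool_rot: [0.658, 0.753, -0.001, 0.004]
force: [1.1, -7.4, 1.3]
finger_gap: 0.004
```

View pics/c14.png

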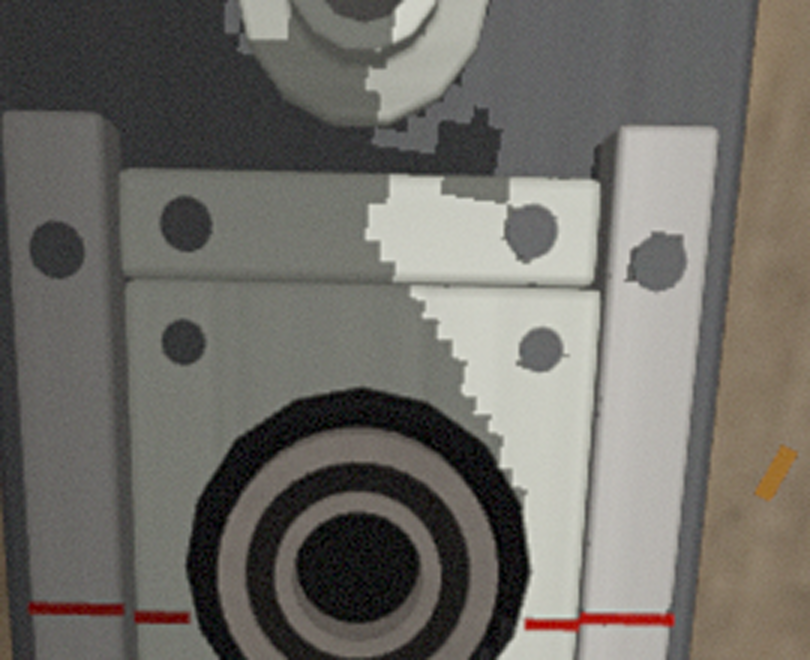

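Now flush and square. Backing off, then up.

```bash
python3 -m creep '{"claw":[0,0,0,2,4,5,5,5,5,5],"dp":[[-0.5,0,0],[-1.2,0,0],[-2,0,0],[-2.2,0,-2],[-2.4,0,-5],[-2.5,0,-8],[-2.5,0,-11],[-2.5,0,-13],[-2.5,0,-13],[-2.5,0,-13]],"roll":[0,0,0,0,0,0,0,0,0,0]}'
python3 - <<'E'
from h import *
s=snap('wrist','w12'); crop('w12',230,0,410,150,4,'c15')
X=manip.sense(); from scipy.spatial.transform import Rotation as Ro
T=Ro.from_quat(X['tool_rot']).as_matrix(); print(T.round(3),X['tcp_pos'])
E
```

```text
t: 12.6
tcp_pos: [0.4357, -0.2808, 0.1895]
tool_rot: [0.658, 0.753, 0.0, -0.0]
force: [-0.9, 0.6, -0.0]
finger_gap: 0.587
[[-0.134  0.991 -0.002]
 [ 0.991  0.134  0.002]
 [ 0.002 -0.001 -1.   ]] [ 0.43538662 -0.28041185  0.18876683]
```

View pics/c15.png

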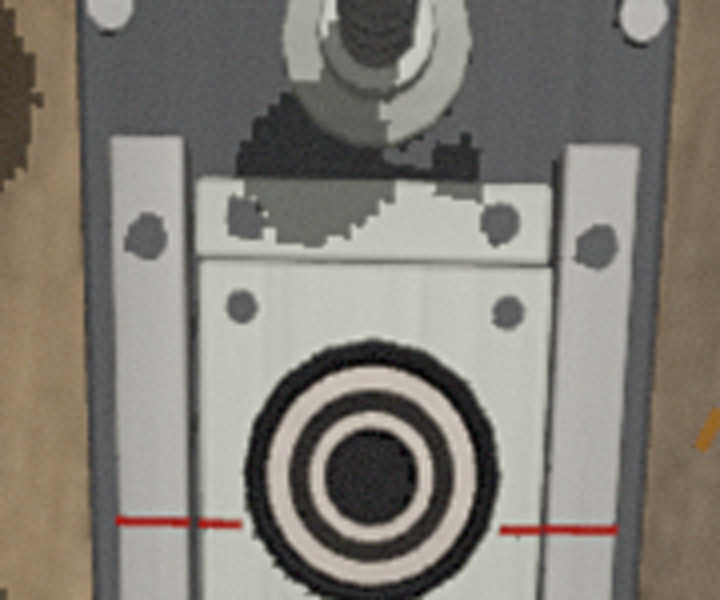

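```bash
python3 - <<'E'
from h import *
s=load('w12'); P=lambda k,u0,v0,u,v,z: atz(s,u0+u/k-.4,v0+v/k-.4,z)
print('bearing',P(4,230,0,371,477,.041),P(4,230,0,371,470,.037),'stop',P(4,230,0,375,258,.026))
E
python3 -m creep '{"claw":[5,5,5,5,5,5,5,5],"dp":[[0.2,3,0],[0.5,7,0],[0.8,11,0],[1,14.5,0],[1.2,17,0],[1.2,17.3,0],[1.2,17.3,0],[1.2,17.3,0]],"roll":[0.05,0.1,0.15,0.2,0.21,0.21,0.21,0.21]}'
python3 - <<'E'
from h import *
s=snap('wrist','w13')
X=manip.sense(); from scipy.spatial.transform import Rotation as Ro
T=Ro.from_quat(X['tool_rot']).as_matrix(); print(T.round(3),X['tcp_pos'])
E
```

```text
bearing [ 0.42631841 -0.20696539  0.041     ] [ 0.42621018 -0.20600367  0.037     ] stop [ 0.42256729 -0.17461908  0.026     ]
t: 13.45
tcp_pos: [0.6042, -0.2456, 0.1883]
tool_rot: [0.733, 0.68, -0.001, -0.002]
force: [-0.4, 0.2, -0.4]
finger_gap: 0.585
[[ 0.076  0.997 -0.003]
 [ 0.997 -0.076  0.001]
 [ 0.001 -0.003 -1.   ]] [ 0.60424023 -0.24590469  0.18880773]
```

View pics/w13.png

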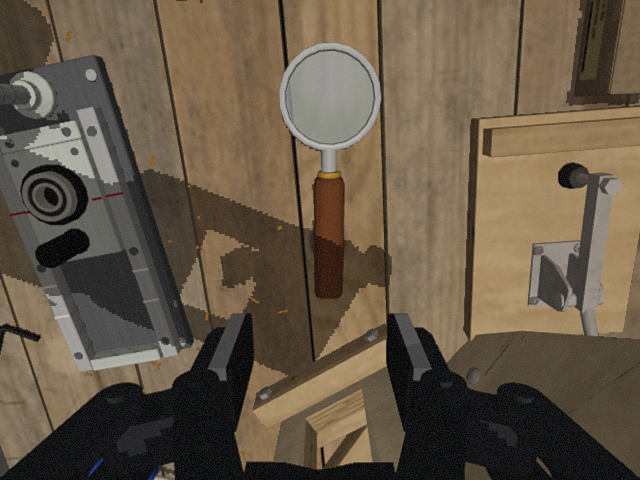

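Wrist view: lens centre at (330,96), handle from (329,178) to (329,297), nearly vertical in the image.

```bash
python3 - <<'E'
from h import *
s=load('w13'); L=atz(s,330,96,.014); a=atz(s,329.5,178,.02); b=atz(s,328.5,297,.018)
print(L,a,b,np.linalg.norm((L-b)[:2]),np.linalg.norm((L-a)[:2]))
d=(a-b)[:2]; d/=np.linalg.norm(d); d2=(L-b)[:2]; d2/=np.linalg.norm(d2); print(np.degrees(np.arctan2(d[1],d[0])),np.degrees(np.arctan2(d2[1],d2[0])))
T=np.array([[.076,.997,0],[.997,-.076,0],[0,0,-1]])
g=L.copy(); g[:2]-=d2*.08; print('grip',g); tc=np.array([.60424,-.2459,.1888]); g[2]=.0225; print((T.T@(g-tc)*100).round(2))
print([dep(s,u,v).round(4) for u,v in[(330,190),(330,250),(330,51),(376,96)]])
E
```

```text
[ 0.61618407 -0.15798028  0.014     ] [ 0.61213582 -0.21141308  0.02      ] [ 0.60528971 -0.3022264   0.018     ] 0.14465693951795044 0.053585930953598544
85.68881839568417 85.68086708768436
grip [ 0.61015913 -0.23775308  0.014     ]
[ 0.86  0.53 16.63]
[array([ 0.6119, -0.2201,  0.0182]), array([ 0.609 , -0.2641,  0.0192]), array([ 0.6182, -0.1299,  0.0073]), array([ 0.6467, -0.1603,  0.0139])]
```

```bash
python3 -m creep '{"claw":[5,5,5,5,5,5,5,5],"dp":[[0.8,0.5,2],[0.85,0.5,5],[0.85,0.5,9],[0.85,0.5,12],[0.85,0.5,14],[0.85,0.5,15],[0.85,0.5,15],[0.85,0.5,15]],"roll":[0,0,0,0,0,0,0,0]}'
python3 - <<'E'
from h import *
s=snap('wrist','w14');snap('scene','s14'); crop('s14',300,180,460,320,5,'c16')
X=manip.sense(); print(X['tcp_pos'],X['force'])
E
```

```text
t: 14.3
tcp_pos: [0.6118, -0.2384, 0.0408]
tool_rot: [0.733, 0.68, 0.0, 0.001]
force: [-0.4, -0.0, 0.9]
finger_gap: 0.586
[ 0.61238803 -0.2385098   0.04146871] [-0.08765212 -0.09451177  0.01338347]
```

View pics/w14.png

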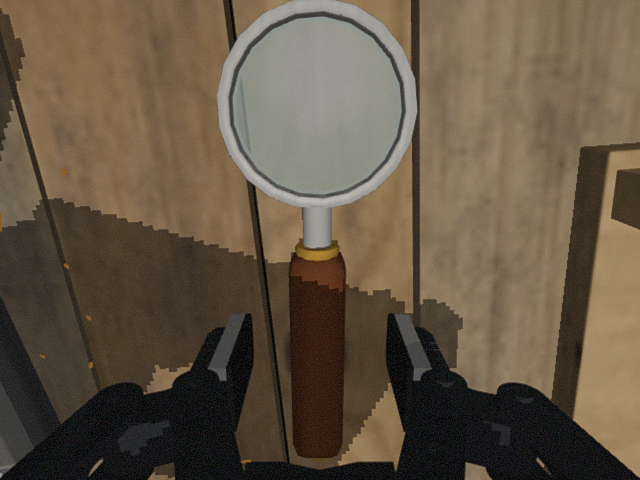

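View pics/c16.png

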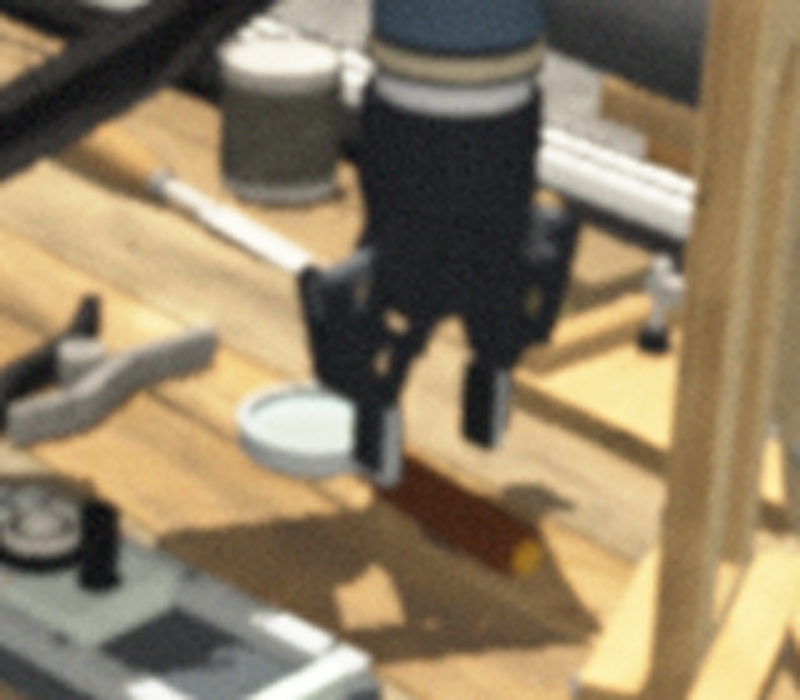

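```bash
python3 -m creep '{"claw":[5,5,5,4,3,1.5,1.5,1.5,1.5,1.5,1.5],"dp":[[0,-0.15,0.8],[0,-0.15,1.5],[0,-0.15,1.85],[0,-0.15,1.85],[0,-0.15,1.85],[0,-0.15,1.85],[0,-0.15,1.85],[0,-0.15,1.85],[0,-0.15,1.85],[0,-0.15,1.85],[0,-0.15,1.85]],"roll":[0,0,0,0,0,0,0,0,0,0,0]}' 60
python3 -c "
from station import manip
X=manip.sense(); print(X['tcp_pos'],X['force'],X['ft_torque'],X['tool_rot'])"
```

```text
t: 15.5
tcp_pos: [0.6103, -0.2378, 0.0216]
tool_rot: [0.733, 0.68, 0.0, 0.0]
force: [0.7, -0.2, 2.9]
finger_gap: 0.241
[ 0.61034755 -0.23778615  0.02158723] [ 0.69941988 -0.23043821  2.85172627] [-0.03602526 -0.06539171 -0.00251359] [7.33112183e-01 6.80107633e-01 1.21274199e-04 3.47285513e-04]
```

```bash
python3 -m creep '{"claw":[1.5,1.5,1.5,1.5,1.5,1.5],"dp":[[0,0,-0.5],[0,0,-1.5],[-0.5,0,-2.5],[-1,0,-4],[-1,0,-4],[-1,0,-4]],"roll":[0,0,0,0,0,0]}'
python3 - <<'E'
from h import *
s=snap('wrist','w15');snap('scene','s15'); crop('s15',240,130,440,290,4,'c17')
X=manip.sense(); print(X['tcp_pos'],X['force'],X['ft_torque'])
E
```

```text
t: 16.1
tcp_pos: [0.6097, -0.2483, 0.0624]
tool_rot: [0.733, 0.68, 0.0, 0.001]
force: [-0.2, 0.0, -1.8]
finger_gap: 0.241
[ 0.60891066 -0.24746152  0.06115823] [-0.96476386  0.32761827 -1.33973885] [-0.06081783 -0.02471602  0.03871707]
```

View pics/w15.png

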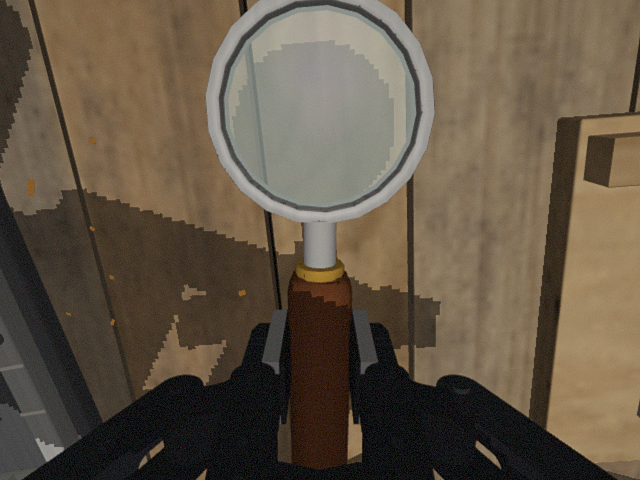

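View pics/c17.png

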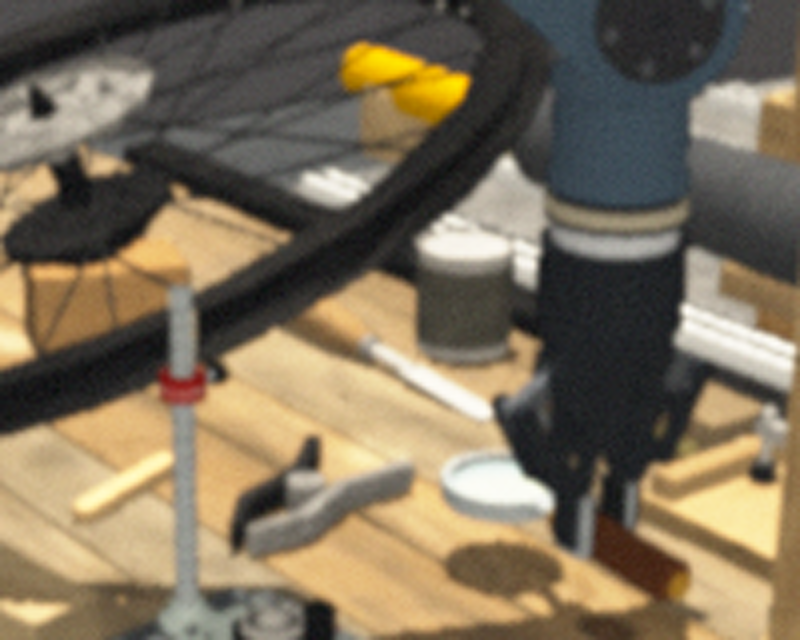

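```bash
python3 -m creep '{"claw":[1.5,1.5,1.5,1.5,1.5,1.5,1.5,1.5,1.5,1.5,1.5,1.5],"dp":[[-0.5,0,-2],[-1.5,0,-4.5],[-3,-0.5,-7],[-4.5,-2,-9],[-5.2,-4,-10],[-5.2,-6.5,-10],[-5.2,-9,-10],[-5.2,-11.5,-10],[-5.2,-13.5,-10],[-5.2,-15,-10],[-5.2,-15.5,-10],[-5.2,-15.5,-10]],"roll":[0,0,0,0,0,0,0,0,0,0,0,0]}'
python3 - <<'E'
from h import *
s=snap('wrist','w16');snap('scene','s16'); crop('s16',240,130,440,290,4,'c18'); snap('top','t16')
X=manip.sense(); print(X['tcp_pos'],X['force'],X['ft_torque'])
E
```

```text
t: 17.4
tcp_pos: [0.4504, -0.2876, 0.1611]
tool_rot: [0.733, 0.68, 0.0, -0.0]
force: [0.2, -0.3, -1.3]
finger_gap: 0.245
[ 0.45180312 -0.28824037  0.16129959] [-0.13156859  0.36464473 -1.5836616 ] [-0.05662066 -0.0101639   0.01668333]
```

View pics/w16.png

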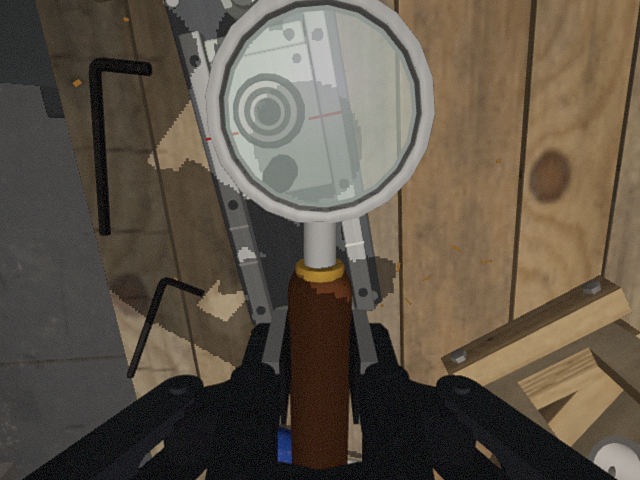

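View pics/c18.png

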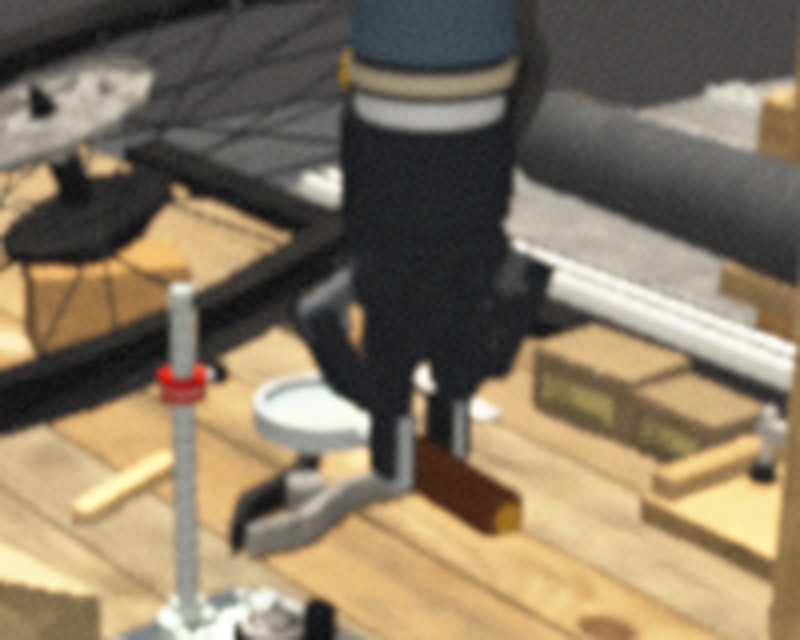

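View pics/t16.png

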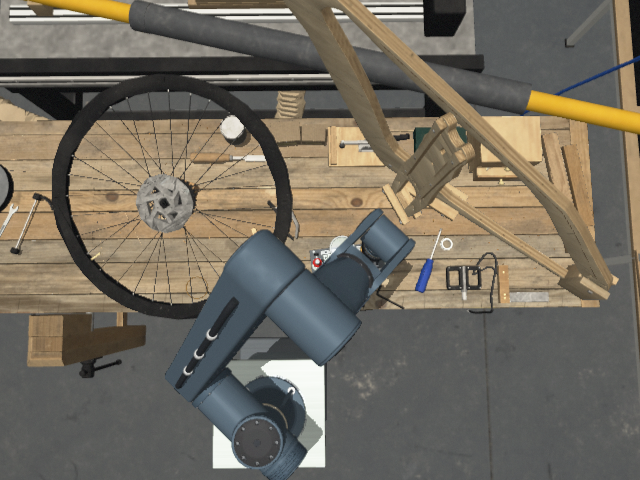

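```bash
python3 - <<'E'
from h import *
crop('s16',265,190,310,240,14,'c19'); crop('s16',290,210,390,270,8,'c20')
s=load('w16'); print('lens',atz(s,320.5,108,.161-.0146+.007),'bearing',atz(s,267,111,.041))
E
```

```text
lens [ 0.45572768 -0.20775166  0.1534    ] bearing [ 0.42647651 -0.20676197  0.041     ]
```

View pics/c19.png

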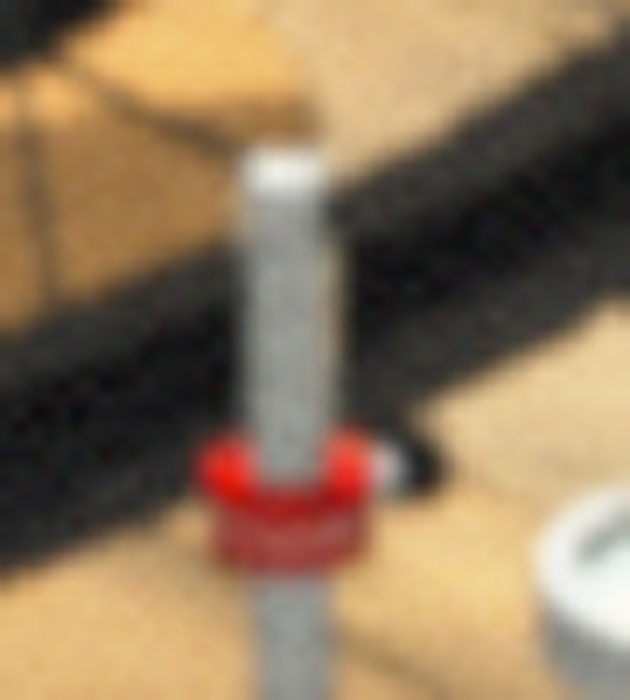

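View pics/c20.png

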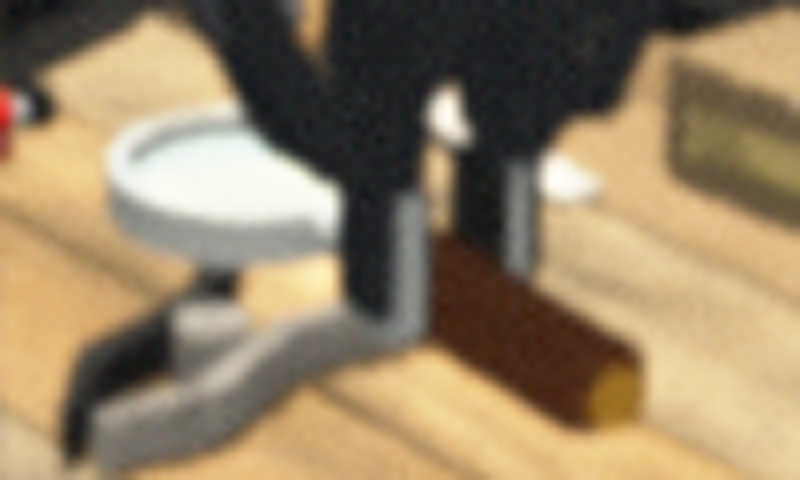

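```bash
python3 - <<'E'
from h import *
s=load('s16'); post=np.array([.4196,-.1445])
def frontz(u,v,r):
    c,d=ray(s,u,v); dh=d[:2]/np.linalg.norm(d[:2]); k=((post-c[:2])@dh-r)/np.linalg.norm(d[:2]); return c+k*d
for v in (495,533,540,572): print(v,frontz(265+292/14-.46,190+v/14-.46,.0125).round(4))
def cloud(s):
    v,u=np.mgrid[0:480,0:640]; z=s['z_map']; C=np.stack([(u-s['cx'])/f(s)*z,(v-s['cy'])/f(s)*z,z],-1); return (C-np.array(s['t']))@np.array(s['R'])
for n in('top0','t16','w6','w8','w11','s0' if 0 else 'scene0','s9','s16'):
    s=load(n); W=cloud(s); im=s['image'].astype(int); m=(im[...,0]>90)&(im[...,1]<70)&(im[...,2]<70)&(s['z_map']>0)
    m&=(np.hypot(W[...,0]-.4196,W[...,1]+.1445)<.02)&(W[...,2]>.1)
    if m.any(): p=W[m]; print(n,m.sum(),'z pct',np.percentile(p[:,2],[5,25,50,75,90,98]).round(4),p[:,:2].mean(0).round(4))
E
```

```text
495 [ 0.4124 -0.1547  0.156 ]
533 [ 0.4123 -0.1547  0.1502]
540 [ 0.4123 -0.1547  0.1492]
572 [ 0.4123 -0.1546  0.1443]
top0 32 z pct [0.1482 0.15   0.152  0.1537 0.1554 0.1603] [ 0.4174 -0.1444]
t16 31 z pct [0.1495 0.1521 0.1535 0.1556 0.1576 0.1584] [ 0.4169 -0.1445]
scene0 38 z pct [0.1484 0.1516 0.1534 0.1548 0.1553 0.1559] [ 0.4141 -0.1493]
s9 48 z pct [0.1445 0.1507 0.1526 0.1546 0.1556 0.1565] [ 0.4143 -0.1491]
s16 46 z pct [0.1452 0.1503 0.1527 0.1547 0.1552 0.1556] [ 0.4139 -0.1492]
```

```bash
python3 - <<'E'
from h import *
s=load('s16')
def frontz(ctr,u,v,r):
    c,d=ray(s,u,v); dh=d[:2]/np.linalg.norm(d[:2]); k=((np.array(ctr)-c[:2])@dh-r)/np.linalg.norm(d[:2]); return c+k*d
for n in ('scene0','s9','s16'):
    crop(n,275,150,300,240,10,'p_'+n) 
im=cv2.hconcat([cv2.imread(f'pics/p_{n}.png')[:,:] for n in('scene0','s9','s16')]); cv2.imwrite('pics/p.png',cv2.resize(im,None,fx=.66,fy=.66))
L=(.4563,-.2082)
# rim front point lateral location & pixels predicted
c=-np.array(s['R']).T@s['t']; dh=np.array(L)-c[:2]; dh/=np.linalg.norm(dh)
for z in(.1397,.1467,.1537):
    q=np.r_[np.array(L)-dh*.0345,z]; print(z,np.round(proj(s,q),2), 'in c20', np.round([(proj(s,q)[0]-290+.5)*8,(proj(s,q)[1]-210+.5)*8],0))
for z in (.2,.148): print('post axis',proj(s,[.4196,-.1445,z]))
E
```

```text
0.1397 [319.41 243.27] in c20 [239. 270.]
0.1467 [319.44 239.9 ] in c20 [240. 243.]
0.1537 [319.47 236.5 ] in c20 [240. 216.]
post axis (np.float64(285.1080024424119), np.float64(201.7244526908218))
post axis (np.float64(285.58424393403106), np.float64(226.22761684213586))
```

View pics/p.png

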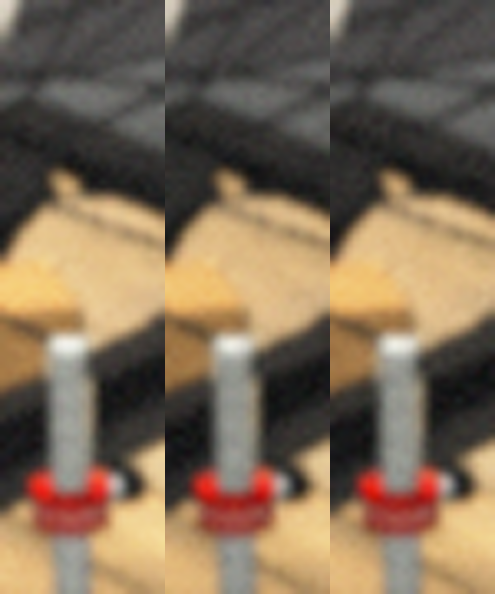

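```bash
python3 -m creep '{"claw":[1.5,1.5,1.5,1.5,1.5,1.5,1.5],"dp":[[0,-0.7,-0.1],[0,-1.5,-0.2],[-0.1,-2.3,-0.2],[-0.1,-2.8,-0.2],[-0.1,-2.95,-0.2],[-0.1,-2.95,-0.2],[-0.1,-2.95,-0.2]],"roll":[0,0,0,0,0,0,0]}'
python3 -m creep '{"claw":[1.5,1.5,1.5],"dp":[[0,0,0],[0,0,0],[0,0,0]],"roll":[0,0,0]}'
python3 - <<'E'
from h import *
s=snap('wrist','w17');snap('scene','s17'); crop('s17',260,180,380,270,7,'c21'); crop('w17',200,0,440,220,3,'c22')
X=manip.sense(); print(X['tcp_pos'],X['tool_rot'],X['force'],X['ft_torque'])
E
```

```text
t: 18.25
tcp_pos: [0.4216, -0.2869, 0.1634]
tool_rot: [0.733, 0.68, 0.0, 0.0]
force: [0.1, -0.5, -1.7]
finger_gap: 0.237
t: 18.55
tcp_pos: [0.4215, -0.2866, 0.1633]
tool_rot: [0.733, 0.68, 0.0, 0.0]
force: [-0.4, -0.4, -1.8]
finger_gap: 0.24
[ 0.4214315  -0.28662133  0.16326227] [ 7.33091479e-01  6.80130048e-01  1.00328968e-05 -4.14852650e-05] [-0.6298027   0.27308386 -1.87252603] [0.00690087 0.02109452 0.04275437]
```

View pics/c22.png

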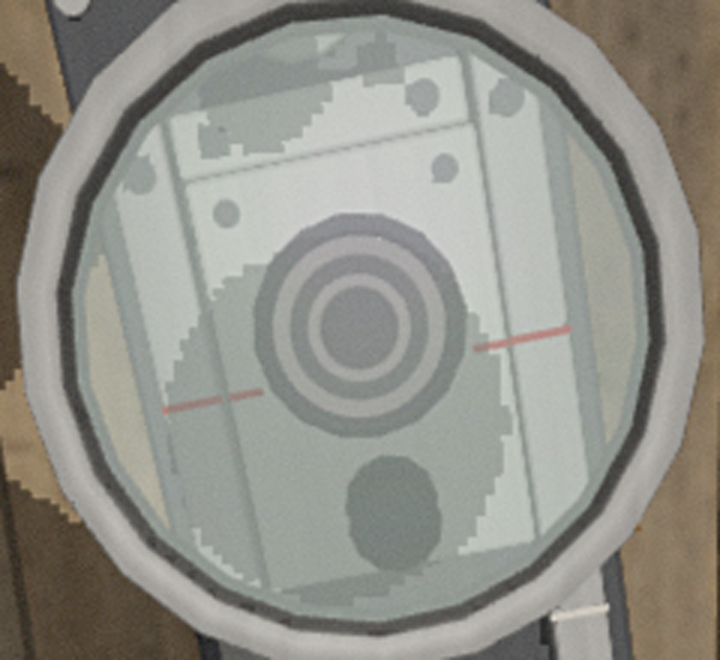

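View pics/c21.png

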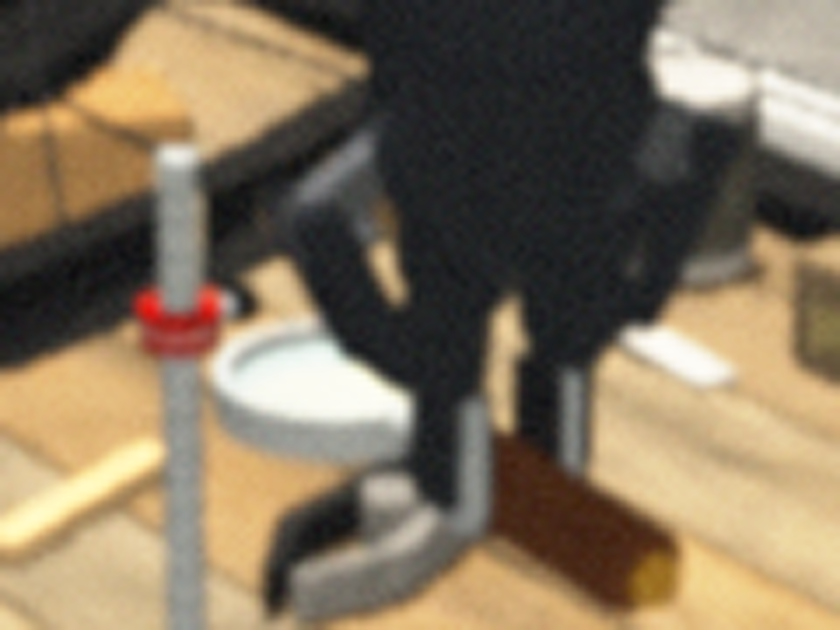

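```bash
python3 - <<'E'
from h import *
s=load('w17'); X=manip.sense()
B=atz(s,200+359/3-.33,325/3-.33,.041); print('bearing',B)
# fit outer rim ellipse from edge picks
pts=[(18,290),(703,300),(40,430),(680,430),(110,560),(620,545),(60,140),(655,130),(250,645)]
P=np.array([atz(s,200+u/3-.33,v/3-.33,.1557) for u,v in pts])[:,:2]
A=np.c_[2*P,np.ones(len(P))]; r=np.linalg.lstsq(A,(P**2).sum(1),rcond=None)[0]; print('lens fit',r[:2],'R',np.sqrt(r[2]+r[:2]@r[:2]),'diff mm',(r[:2]-B[:2])*1000)
L=np.array([.42143+.0061,-.28662+.0798]); print('lens by tcp',L)
s=load('s17'); c=-np.array(s['R']).T@s['t']; dh=L-c[:2]; dh/=np.linalg.norm(dh)
for z in(.1417,.1487,.1557):
    q=np.r_[L-dh*.0345,z]; u,v=proj(s,q); print(z,'c21',(u-260+.5)*7,(v-180+.5)*7)
p=np.array([.4196,-.1445]); dh=p-c[:2]; dh/=np.linalg.norm(dh)
for z in(.1427,.1487,.1547):
    q=np.r_[p-dh*.0125,z]; u,v=proj(s,q); print(z,'collar c21',(u-260+.5)*7,(v-180+.5)*7)
crop('s17',275,205,325,250,15,'c23')
E
```

```text
bearing [ 0.42644645 -0.20648918  0.041     ]
lens fit [ 0.42645726 -0.20810245] R 0.03354747795940643 diff mm [ 0.01080643 -1.61326835]
lens by tcp [ 0.42753 -0.20682]
0.1417 c21 333.6990096670621 464.30621080250125
0.1487 c21 333.6584071397043 440.36042052630967
0.1557 c21 333.6175715564336 416.27718294398164
0.1427 collar c21 183.25490778314384 361.31862392510885
0.1487 collar c21 182.8751312305185 341.7786901445181
0.1547 collar c21 182.49359847449807 322.14839771014283
```

View pics/c23.png

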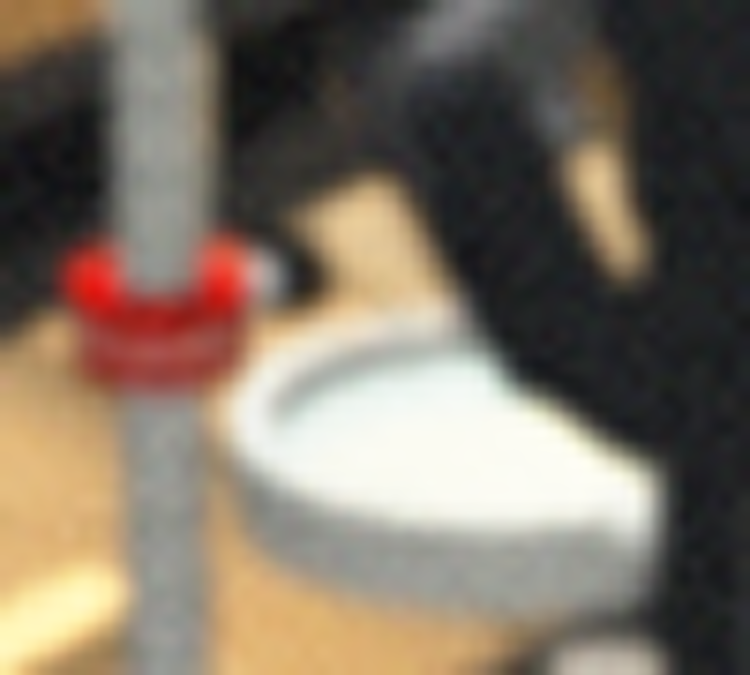

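Wrist view: the lens is concentric with the bearing to about 1 mm. Scene view: the rim and collar edges are offset equally from prediction, so the heights match to about 1 mm. One small trim of 0.5 mm, then settle.

```bash
python3 -m creep '{"claw":[1.5,1.5,1.5,1.5,1.5,1.5,1.5,1.5],"dp":[[0.05,-0.04,-0.05],[0.05,-0.04,-0.05],[0.05,-0.04,-0.05],[0.05,-0.04,-0.05],[0.05,-0.04,-0.05],[0.05,-0.04,-0.05],[0.05,-0.04,-0.05],[0.05,-0.04,-0.05]],"roll":[0,0,0,0,0,0,0,0]}'
python3 - <<'E'
from h import *
s=snap('wrist','w18');snap('scene','s18')
X=manip.sense(); print(X['tcp_pos'],X['tool_rot'],X['force'],X['qd'].round(3))
E
```

```text
t: 19.45
tcp_pos: [0.421, -0.2861, 0.1638]
tool_rot: [0.733, 0.68, 0.0, -0.0]
force: [0.7, 0.1, -1.6]
finger_gap: 0.239
[ 0.42102763 -0.28614694  0.16383687] [7.33121342e-01 6.80097858e-01 7.07872787e-07 3.77694819e-05] [-0.07186464  0.18126895 -1.12823497] [ 0.001  0.    -0.    -0.001 -0.001 -0.   ]
```

View pics/w18.png

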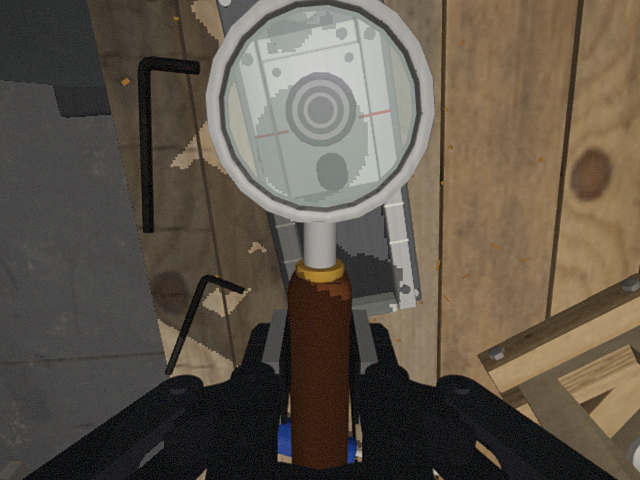

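View pics/s18.png

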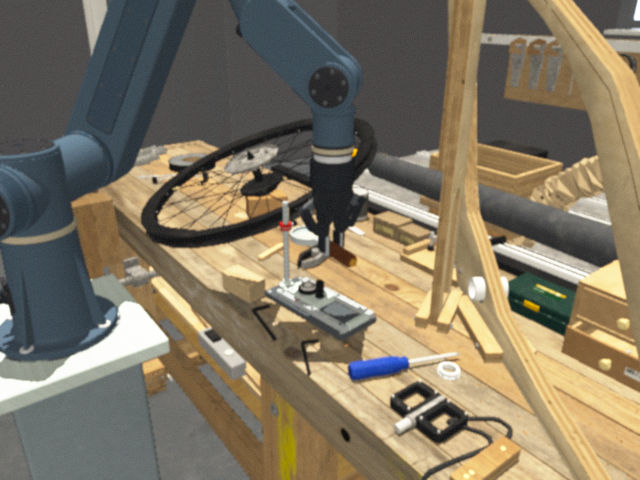

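The saddle is at the stop and the bearing (320,109) sits centred in the glass (320,108). The lens is level and still beside the collar, and the tools are where they were. Handing in.

```bash
python3 -c "
from station import workorder; print(workorder.sign_off())"
```

```text
the job is handed in; nothing more can be done
None
```

I slid the saddle to the stop, then picked up the lens and held it over the bearing at the height of the red collar. I handed the job in at about 19.5 s, with the lens still held there.

**Last checks**
- **Saddle:** it sat flush and square against the stop, with the bearing flat in its nest.
- **Lens over bearing:** centred to about 1 mm. Before a last 0.5 mm trim, the camera fit and the arm's own position disagreed on the offset, −1.6 mm against −0.3 mm in y and 0 against 1.1 mm in x. I did not re-measure it after the trim.
- **Lens height:** about 149 mm against a collar line estimated at 147 to 150 mm, so good to about 1 to 2 mm.
- **Level and still:** the tool was vertical, the joints were at rest, and the force reading showed only the lens's weight.
- **Collar and other tools:** they looked unmoved in the scene view.

**What went wrong on the way**
- **Pressed down while sliding:** on the first slide I repeated a downward shift by mistake. The fingers slid about 1 cm down the knob and pressed at about 24 N, with about 23 N sideways. I took the load off and gripped again before finishing the slide, and the pictures showed no lifting.
- **Saddle turned on release:** it rotated about 1° when I let go, leaving a gap of up to about 1 mm on one side. I pushed it home with closed fingers and confirmed it was flush.

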